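# Set the drying rack's slotted bracket to its mark, clamp it and load the ear mold holders

## Task

Slide the aluminium bracket of the drying rack along its slots until its pointer meets the brass mark, then tighten the black clamp knob clockwise until it stops. After that put every ear mold holder lying on the desk into the rack, rod first through an eyelet of its own until the square grip is fully home against the upright flange, and let go of it. Leave the otoscope head, the tip tin and the streamer clip where they are.

Things in the scene. Friction and masses are not known exactly. Their poses are not given: they have to be found in the camera images.
- rack_base: Grey steel base plate of the drying rack, fixed, 200 (x) x 390 (y) x 8 mm. x points away from the robot within 0.2 rad; the bracket slides along y. Origin on the desk surface, in the plane of the flange's front face, midway along y; the plate runs from x -70 to +130 mm. Bolts at x +65 mm: the clamp knob's at y -75 mm, a low head at y +75 mm.
- bracket (a joint): Slide of the aluminium bracket along the base's +y, 0 to 0.08 m; starts at 0 to 0.02, the mark is always towards +y. Friction of about 8 N holds it where it is left, clamped or not. It has an upright flange on a flat foot, 290 mm long (y) and 8 mm thick, from x -62 to +100 mm of the flange's front face; the foot's top is 16 mm above the desk.
- flange_mid (a point): Middle of the front (robot side) face of the bracket's flange at the eyelets' height, 30 mm above the desk. x goes through the flange, away from the robot; y along the slide; z up. The flange is 10 mm thick, 230 mm long; its top edge, 78 mm above the desk, can be gripped from above. The foot's top is 14 mm below this point: a holder lying on the foot has its rod level with the eyelets.
- eyelet1 (a point): Centre of the front mouth of eyelet 1 of 4 in the flange: a round through hole 18 mm in diameter with 2 mm chamfer, at y -84 mm from flange_mid; axes as flange_mid.
- eyelet2 (a point): Centre of the front mouth of eyelet 2 of 4 in the flange: a round through hole 18 mm in diameter with 2 mm chamfer, at y -28 mm from flange_mid; axes as flange_mid.
- eyelet3 (a point): Centre of the front mouth of eyelet 3 of 4 in the flange: a round through hole 18 mm in diameter with 2 mm chamfer, at y 28 mm from flange_mid; axes as flange_mid.
- eyelet4 (a point): Centre of the front mouth of eyelet 4 of 4 in the flange: a round through hole 18 mm in diameter with 2 mm chamfer, at y 84 mm from flange_mid; axes as flange_mid.
- pointer (a point): Tip of the small dark steel pointer on the bracket's far edge, at x +108 mm, y 0 from flange_mid, 16 mm above the desk.
- mark_tab: The mark: an upright brass tab 14 (x) x 3 (y) x 10 mm standing on the rear lip of the base plate beyond the pointer; axes as the base. Origin under its middle, 8 mm above the desk. The pointer is on the mark when its y in this frame is 0 (within 4 mm). Fixed during a run.
- clamp (a joint): Turn of the clamp knob, rad, 0 loose to 2.4 (the stop), growing clockwise as seen from above; starts at 0 to 0.3; tight means above 2.2. Friction about 0.08 N m, no spring: it stays where it is left.
- clamp_grip (a point): On the axis of the black clamp knob, 64 mm above the desk. The knob is a bar 60 x 14 mm, 28 mm high (46 to 74 mm above the desk), on a thin stud 55 mm behind the flange. This point's x axis lies along the bar and turns with it (along the base's x at joint 0). Grip it across the 14 mm. The knob belongs to the base and does not slide with the bracket.
- holder1: Ear mold holder: a white square grip 56 mm long (x) and 28 x 28 mm, with a straight 10 mm steel rod, round-ended, sticking out 50 mm from its +x end, and a rose or clear ear mold (at most 24 mm across, 40 mm long) on the -x end; about 90 g. Origin at the middle of the grip, on the rod axis, 14 mm above what it lies on; x along the rod. Starts lying on the desk; 3 or 4 of the 4 are present.
- holder2: Ear mold holder: a white square grip 56 mm long (x) and 28 x 28 mm, with a straight 10 mm steel rod, round-ended, sticking out 50 mm from its +x end, and a rose or clear ear mold (at most 24 mm across, 40 mm long) on the -x end; about 90 g. Origin at the middle of the grip, on the rod axis, 14 mm above what it lies on; x along the rod. Starts lying on the desk; 3 or 4 of the 4 are present.
- holder3: Ear mold holder: a white square grip 56 mm long (x) and 28 x 28 mm, with a straight 10 mm steel rod, round-ended, sticking out 50 mm from its +x end, and a rose or clear ear mold (at most 24 mm across, 40 mm long) on the -x end; about 90 g. Origin at the middle of the grip, on the rod axis, 14 mm above what it lies on; x along the rod. Starts lying on the desk; 3 or 4 of the 4 are present.
- holder4: Ear mold holder: a white square grip 56 mm long (x) and 28 x 28 mm, with a straight 10 mm steel rod, round-ended, sticking out 50 mm from its +x end, and a rose or clear ear mold (at most 24 mm across, 40 mm long) on the -x end; about 90 g. Origin at the middle of the grip, on the rod axis, 14 mm above what it lies on; x along the rod. Starts lying on the desk; 3 or 4 of the 4 are present.
- rod_tip1 (a point): Free end of the rod of holder1, 78 mm from its origin; home when the holder's origin is 28 mm before the flange's front face and this tip is 50 mm past it.
- rod_tip2 (a point): Free end of the rod of holder2, 78 mm from its origin; home when the holder's origin is 28 mm before the flange's front face and this tip is 50 mm past it.
- rod_tip3 (a point): Free end of the rod of holder3, 78 mm from its origin; home when the holder's origin is 28 mm before the flange's front face and this tip is 50 mm past it.
- rod_tip4 (a point): Free end of the rod of holder4, 78 mm from its origin; home when the holder's origin is 28 mm before the flange's front face and this tip is 50 mm past it.
- otoscope_head: Bystander: black otoscope head, 95 mm long, 50 mm high, loose; leave it.
- tip_tin: Bystander: round steel tin, 74 mm across, 58 mm high, loose; leave it.
- streamer_clip: Bystander: flat silver clip 85 x 34 x 19 mm, loose; leave it.
Not all that is in view belongs to the job. What is shaped like the holder3 but red is not meant. Leave any purple look-alike of the holder4 alone.

How it is judged:
By the outcome, as a careful person would: the job done as asked, in the order asked, and still so for the second after the job is handed in, with the robot touching nothing.
Of holder1, holder2, holder3, holder4 only 3 to 4 are there at a start; the rules pass over those that are not, and their reading is None.
At some moment in a run one of holder1, holder2, holder3, holder4 may be knocked a few centimetres aside while the robot is not near it.
Once in a run the grip may slacken for a moment while it holds something.
It also fails if it takes over 210 s, if anything falls off the work surface, if the arm or the gripper's body presses on something with over 40 N, if the wrist force passes 120 N, or if a joint passes its speed limit or range.

## Robot

A 7-joint arm with a two-finger parallel gripper is mounted at the origin on the work surface. World frame = base frame: x ahead of the robot, y to its left, z up, the work surface at z = 0. Lengths are in m, angles in rad, forces in N, time in s.
With the tool pointing down it reaches from about 0.35 to 0.9 m from the base axis. Payload 8.1 kg.
Tool frame: the origin (TCP) lies midway between the tips of the shut fingers; the grasp point (between the pads) lies 19 mm behind it; z points along the fingers, y is the line along which they close (so a half turn about z gives the same grasp; the last joint's range is limited). The gripper opens to 92 mm and grips with 3 to 60 N. Pads are 19 mm wide; open, the fingers measure 130 mm over their backs; the gripper's body (75 mm by 190 mm) begins 47 mm behind the grasp point.
Start: joints at [-1.374, 0.434, 0.025, 1.573, -0.012, 1.134, -0.075], TCP at [0.185, 0.597, 0.199] pointing down, gripper open.
Joint ranges: [-2.62, 2.62], [-0.44, 2.09], [-1.27, 1.32], [0.08, 2.57], [-1.32, 4.46], [0.12, 2], [-2.74, 2.74]. Speed limits (rad/s): [2.22, 2.22, 3.01, 3.01, 3.14, 3.14, 3.14].

## Interface

Orientations are given as a rotation vector (axis times angle).
In Python, from cell import arm gives the robot as it stands.
- The arm moves only by the tool carry_out, never from a script. Its arguments are lists of equal length, an entry for each row: "claw": the finger opening in cm, from 0 to 9.18; "delta_pos": the shift along the tool's x, y, z in cm, a list of three; "angular": the turn, a rotation vector about the tool's x, y, z in rad, a list of three. In form: {"claw": [claw, ...], "delta_pos": [[dx, dy, dz], ...], "angular": [[ax, ay, az], ...]}. A call has 1 to 20 rows; each row shifts and turns the commanded pose from where the row before left it, along the tool's axes as they then stand; what a row does not reach is not made up. A row lasts 1/10 s, in which the tool goes at most 50 mm and 8.59 degrees, less where a joint would pass 70% of its speed; a pose out of reach is approached as far as the arm can. A call with a gripper value outside its range is refused whole. The fingers move at their own pace and stop on an object; "force" is the grip in N (left out, the last holds). Time passes only in rows, so rows that do not move let the fingers close. It gives the time, the measured TCP pose, the force, the opening and the grip force at its end, in the units of the state.
- arm.observe(): the state, without advancing time (a new reading comes with each control period).
- arm.get_image(name): name is "side" or "top" or "wrist"; returns a dict with "frame" (384x512x3 uint8, red, green, blue), "mtx" (3x3 intrinsics, pixels), "T" (4x4, takes a point from camera to world coordinates). Camera axes: x right, y down, z forward; pixel columns grow to the right and rows downward; lengths in m; the calibration is good to about 2 mm. The wrist camera is an equidistant fisheye: a pixel r from the principal point sees the ray r / f radians off the axis. A picture is of the moment at which its call begins. There is no depth.
- arm.sign_off(): hands the job in; it is judged then, once.
Trained networks look in a picture, given as the dict that the camera call returned (one of the last four; its "shot" number tells which), for a name from the list of things; names that differ only in an ending like _2 or _b are one class to them, and where a whole thing is asked for, a point or a joint stands for the part that bears it (a point fixed in the world has none). Each returns a list of dicts, best first, with "conf" (0 to 1); they miss things now and then, are a little off and sometimes report something else, mostly with a low value. They report only what shows in the picture. A call takes as long as a camera call. They do not tell look-alikes from the thing itself.
- arm.look_for(label, picture): "centre" ([column, row] as shares, 0 to 1, of the picture: columns of its width, rows of its height, amid what is visible of it).
- arm.trace(label, picture): "region" (384x512 bool, what is visible of it) and "centre" ([column, row] as shares, 0 to 1, of the picture: columns of its width, rows of its height, amid what is visible of it).
- arm.place_of(label, picture): "centre" ([column, row] as shares, 0 to 1, of the picture: columns of its width, rows of its height: a listed point, or the origin of a listed thing).
The state is a dict: "clock": time; "joints": joint angles; "dq": joint speeds; "joint_efforts": joint torques, N m; "position": TCP position; "ee_rot": TCP orientation; "force": force on the tool from outside, world axes, zero at the start; "ft_torque": the same for the moment, N m; "width": opening from 0.0 (shut) to 1.0 (fully open); "gripper_force": force on a finger pad.
Only numpy, scipy, OpenCV 4.12 (cv2) and the standard library are available. Lean on these libraries where they do the work, as an engineer would, in place of code of your own. Each camera call takes 0.05 s, during which the arm holds its last target. There are 200 camera calls.

## Working session

There is one attempt and no reset: what is moved stays moved. The work goes in short steps, Python scripts to look and compute and a tool call to move; the robot and the scene stay as the last step left them, time stands still between calls to the robot, and variables do not carry over. Pictures are saved under pics/ and viewed, at most 14 in all, crops included, and the job is handed in when it is done.

Besides the shell and the picture viewer there is one more tool, called after "Emit:" by a JSON object that holds its "api" and its "payload", one argument or row to a line. carry_out: Moves the arm, as the interface text tells. Its arguments: {"type":"object","properties":{"claw":{"type":"array","items":{"type":"number"}},"delta_pos":{"type":"array","items":{"type":"array","items":{"type":"number"}}},"angular":{"type":"array","items":{"type":"array","items":{"type":"number"}}},"force":{"type":"number"}},"required":["claw","delta_pos","angular"]}

```bash
ls; mkdir -p pics; cat > h.py <<'E'
import numpy as np, cv2
from scipy.spatial.transform import Rotation as R
from cell import arm
def save(im,n,crop=None,s=1):
    f=im["frame"][...,::-1]
    if crop: a,b,c,d=crop; f=f[b:d,a:c]
    cv2.imwrite("pics/"+n,cv2.resize(f,None,fx=s,fy=s,interpolation=cv2.INTER_CUBIC))
def w(im,px,z,fish=False):
    K=im["mtx"];T=im["T"];x=(px[0]-K[0,2])/K[0,0];y=(px[1]-K[1,2])/K[1,1]
    if fish:
        r=np.hypot(x,y);d=np.array([x/r*np.sin(r),y/r*np.sin(r),np.cos(r)]) if r>1e-9 else np.array([0,0,1.])
    else: d=np.array([x,y,1.])
    d=T[:3,:3]@d;o=T[:3,3];return o+d*(z-o[2])/d[2]
def px(im,p):
    T=im["T"];q=T[:3,:3].T@(np.asarray(p)-T[:3,3]);K=im["mtx"];return (K@(q/q[2]))[:2]
def c(d): return np.array(d["centre"])*[512,384]
E
python3 - <<'E'
from h import *
o=arm.observe();print(o)
for n in("top","side"):
    im=arm.get_image(n);save(im,n+"0.png",s=1.5);print(n,im["T"].round(3).tolist(),im["mtx"].round(1).tolist())
    Z={"flange_mid":.03,"eyelet1":.03,"eyelet2":.03,"eyelet3":.03,"eyelet4":.03,"pointer":.016,"mark_tab":.008,"clamp_grip":.064,"holder1":.014,"rod_tip1":.014,"rack_base":0,"otoscope_head":.025,"tip_tin":.03,"streamer_clip":.01}
    for k,z in Z.items():
        for d in arm.place_of(k,im)[:6]:
            print(k,round(d["conf"],2),c(d).round(1),w(im,c(d),z).round(4))
E
```

```text
pics
{'clock': 0.0, 'joints': array([-1.37357172,  0.43523401,  0.02495198,  1.57411162, -0.01161198,
        1.13401767, -0.07507116]), 'dq': array([-7.11990806e-04, -3.96114587e-05, -1.84261843e-03,  2.44526003e-03,
       -8.53079535e-05,  2.15951886e-03, -6.82180199e-04]), 'joint_efforts': array([-1.17861258e-03, -6.67858672e+01,  9.84564275e-01, -3.14457464e+01,
       -6.06346875e-02,  4.30490007e-02,  1.66990621e-04]), 'position': array([0.1844699 , 0.59655581, 0.19863231]), 'ee_rot': array([-4.69226013e-01, -3.10623506e+00,  2.54704837e-03]), 'force': array([-0.40439008, -0.48828906,  0.54471404]), 'ft_torque': array([ 0.02090932, -0.00455898, -0.00011785]), 'gripper_force': 0.0, 'width': 1.0009091116454294}
top [[0.008, -0.992, 0.129, 0.381], [-1.0, -0.012, -0.028, -0.064], [0.029, -0.129, -0.991, 1.081], [0.0, 0.0, 0.0, 1.0]] [[351.8, 0.0, 254.3], [0.0, 351.8, 198.9], [0.0, 0.0, 1.0]]
flange_mid 0.56 [184.2 171.8] [0.5976 0.1198 0.03  ]
eyelet1 0.88 [176.1 165.8] [0.6158 0.145  0.03  ]
eyelet1 0.88 [160.8 167.2] [0.6108 0.1907 0.03  ]
eyelet1 0.65 [194.7 168.3] [0.6088 0.08
[... 3195 characters left out ...]
7 [316.9 296.6] [ 0.594  -0.3212  0.014 ]
rod_tip1 0.94 [331.3 322.9] [ 0.6011 -0.3871  0.014 ]
rod_tip1 0.83 [272.9 234.5] [ 0.5522 -0.1358  0.014 ]
rod_tip1 0.61 [199.1 298.2] [ 0.35   -0.2606  0.014 ]
rod_tip1 0.56 [177.6 147.3] [0.3855 0.2272 0.014 ]
rack_base 0.76 [260.9 155.1] [ 0.6057  0.1522 -0.    ]
rack_base 0.5 [302.4 153.8] [0.7194 0.1279 0.    ]
otoscope_head 0.84 [361.8 311.6] [ 0.6679 -0.3845  0.025 ]
tip_tin 0.79 [348.9 234.7] [ 0.7189 -0.1935  0.03  ]
tip_tin 0.56 [315.8 297.4] [ 0.5861 -0.3312  0.03  ]
streamer_clip 0.72 [184.1 209.7] [ 0.363  -0.0018  0.01  ]
streamer_clip 0.44 [270.4 237. ] [ 0.5454 -0.1385  0.01  ]
streamer_clip 0.33 [348. 236.] [ 0.7245 -0.1827  0.01  ]
```

View pics/top0.png

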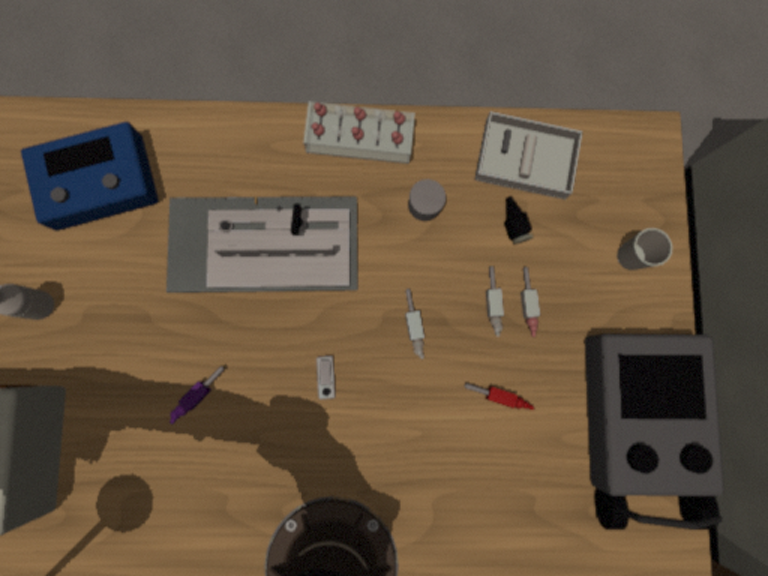

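View pics/side0.png

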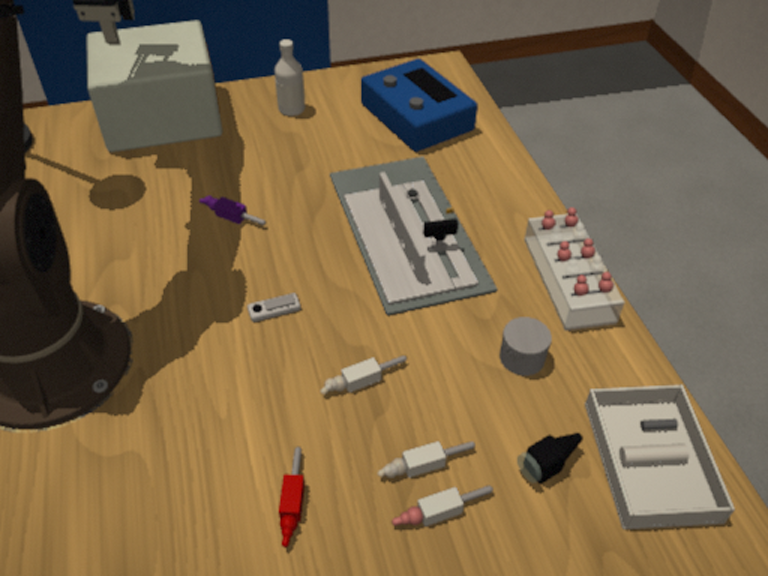

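The top view (1.5x) shows the rack at about (262,245), with the knob at (297,218) and the brass mark at about (255,201), just left of the pointer.

There are six long handled shapes:
- White grips with rods at (415,326), (495,304) and (531,304). These match the holders, so three are present.
- The red one at (508,397) and the purple one at (192,400). Both are look-alikes to leave alone.
- The tin, otoscope head and clip, which are bystanders.

I'll move over the rack for a closer look.

Emit:
{"api": "carry_out", "payload": {
  "claw": [9, 9, 9, 9, 6, 6, 6, 6, 6, 6, 6, 6, 6, 6, 6],
  "delta_pos": [
    [0, 0, -2.5],
    [0, 0, -2.5],
    [0, 0, -2.5],
    [0, 0, -2.5],
    [0, 0, 0],
    [0, 0, 0],
    [0, 0, 0],
    [0, 0, 0],
    [0, 0, 0],
    [0, 0, 0],
    [0, 0, 0],
    [0, 0, 0],
    [0, 0, 0],
    [0, 0, 0],
    [0, 0, 0]
  ],
  "angular": [
    [0, 0, 0],
    [0, 0, 0],
    [0, 0, 0],
    [0, 0, 0],
    [0, 0, 0.127],
    [0, 0, 0.127],
    [0, 0, 0.127],
    [0, 0, 0.127],
    [0, 0, 0.127],
    [0, 0, 0.127],
    [0, 0, 0.127],
    [0, 0, 0.127],
    [0, 0, 0.127],
    [0, 0, 0.127],
    [0, 0, 0]
  ]
}}

```text
clock: 3.0
position: [0.1845, 0.5971, 0.2994]
ee_rot: [2.222, 2.22, 0.0]
force: [0.4, 0.4, 0.8]
width: 0.659
gripper_force: 0.0
```

Emit:
{"api": "carry_out", "payload": {
  "claw": [6, 6, 6, 6, 6, 6, 6, 6, 6, 6, 6, 6, 6, 6, 6, 6, 6, 6],
  "delta_pos": [
    [-3, 2, 0],
    [-3, 2, 0],
    [-3, 2, 0],
    [-3, 2, 0],
    [-3, 2, 0],
    [-3, 2, 0],
    [-3, 2, 0],
    [-3, 2, 0],
    [-3, 2, 0],
    [-3, 2, 0],
    [-3, 2, 0],
    [-3, 2, 0],
    [-3, 2, 0],
    [-3, 2, 0],
    [-3, 2, 0],
    [-3, 2, 0],
    [0, 0, 0],
    [0, 0, 0]
  ],
  "angular": [
    [0, 0, 0],
    [0, 0, 0],
    [0, 0, 0],
    [0, 0, 0],
    [0, 0, 0],
    [0, 0, 0],
    [0, 0, 0],
    [0, 0, 0],
    [0, 0, 0],
    [0, 0, 0],
    [0, 0, 0],
    [0, 0, 0],
    [0, 0, 0],
    [0, 0, 0],
    [0, 0, 0],
    [0, 0, 0],
    [0, 0, 0],
    [0, 0, 0]
  ]
}}

```text
clock: 4.8
position: [0.5052, 0.1167, 0.2994]
ee_rot: [-2.219, -2.223, 0.0]
force: [0.3, -0.0, 0.9]
width: 0.654
gripper_force: 0.0
```

```bash
python3 - <<'E'
from h import *
o=arm.observe();print(o["position"],o["ee_rot"],o["joints"].round(3))
im=arm.get_image("wrist");save(im,"w1.png",s=1.5);print(im["T"].round(3).tolist(),im["mtx"].round(1).tolist())
for k,z in {"flange_mid":.03,"eyelet1":.03,"pointer":.016,"mark_tab":.008,"clamp_grip":.064,"rack_base":0}.items():
    for d in arm.place_of(k,im)[:6]: print(k,round(d["conf"],2),c(d).round(1),w(im,c(d),z,True).round(4))
E
```

```text
[0.5052106  0.11674427 0.29941672] [-2.21940794e+00 -2.22345261e+00  1.13331976e-04] [-0.837  0.195  0.621  1.707 -0.118  1.277 -0.188]
[[1.0, 0.002, 0.001, 0.505], [0.002, -0.966, -0.259, 0.187], [0.001, 0.259, -0.966, 0.484], [0.0, 0.0, 0.0, 1.0]] [[297.3, 0.0, 256.6], [0.0, 297.3, 189.5], [0.0, 0.0, 1.0]]
eyelet1 0.96 [319.3 170.9] [0.6046 0.0959 0.03  ]
eyelet1 0.94 [321.1 102.6] [0.604  0.2031 0.03  ]
eyelet1 0.87 [315.3 139.9] [0.5962 0.1449 0.03  ]
pointer 0.91 [380.7 154.5] [0.7145 0.123  0.016 ]
clamp_grip 0.58 [368.5 187.1] [0.677  0.0785 0.064 ]
rack_base 0.97 [316.4 131.2] [0.6037 0.1566 0.    ]
```

View pics/w1.png

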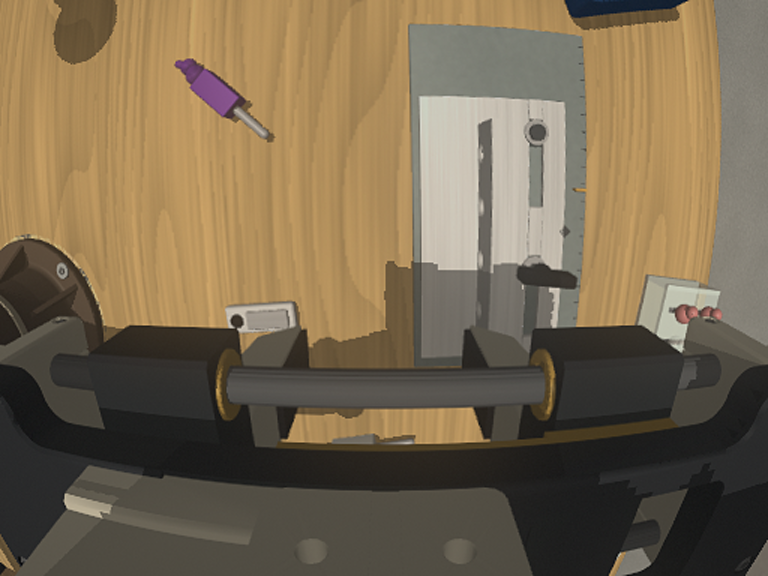

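The wrist view is clear. It shows the brass mark at (579,189), the pointer at (565,231), the knob at (546,274), the low bolt at (537,131), and the flange running from (485,120) to (485,350).

```bash
python3 - <<'E'
from h import *
im=arm.get_image("wrist");save(im,"w2.png",(260,10,420,250),2.5)
for n,p,z in [("mark top",(579,189),.018),("mark bot",(579,189),.008),("pointer",(565,231),.016),("bolt",(537,131),.022),("knob",(546,274),.074),("plate NL",(410,25),.008),("plate L mid",(411,180),.008),("plate L low",(414,355),.008),("plate NR",(583,36),.008),("foot NL",(420,97),.016),("foot NR",(565,102),.016),("foot Llow",(416,355),.016),("fl",(491,120),.078),("fl2",(491,345),.078),("flfoot front",(478,123),.078),("flfoot front",(478,345),.078)]:
    print(n,w(im,np.array(p)/1.5,z,True).round(4))
E
```

```text
mark top [0.7197 0.1734 0.018 ]
mark bot [0.7243 0.1731 0.008 ]
pointer [0.7063 0.1253 0.016 ]
bolt [0.6658 0.2333 0.022 ]
knob [0.6645 0.0896 0.074 ]
plate NL [0.531  0.3465 0.008 ]
plate L mid [0.5325 0.1754 0.008 ]
plate L low [ 0.5394 -0.0243  0.008 ]
plate NR [0.7292 0.3533 0.008 ]
foot NL [0.5409 0.2637 0.016 ]
foot NR [0.7009 0.2694 0.016 ]
foot Llow [ 0.5411 -0.0207  0.016 ]
fl [0.6014 0.2351 0.078 ]
fl2 [0.6118 0.0169 0.078 ]
flfoot front [0.5892 0.2316 0.078 ]
flfoot front [0.5983 0.0171 0.078 ]
```

View pics/w2.png

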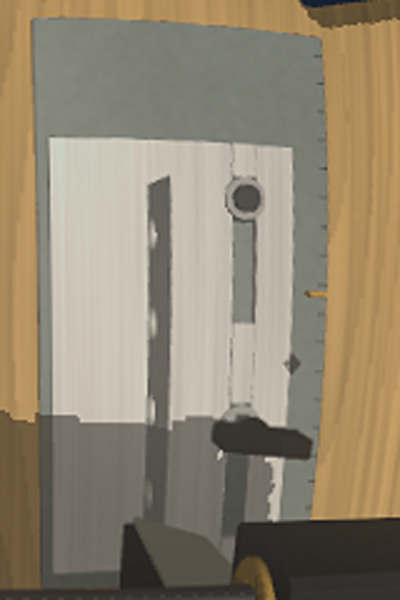

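```bash
python3 - <<'E'
from h import *
from scipy.optimize import least_squares
im=arm.get_image("wrist")
k=lambda x,y:np.array([260+x/2.5,10+y/2.5])
P=[((33,17),(-70,195,8),0),((322,38),(130,195,8),0),((49,138),(-62,145,16),1),((292,149),(100,145,16),1),((245,200),(65,75,22),0),((262,440),(65,-75,74),0),
((293,364),(108,0,16),1),((170,176),(0,115,78),1),((155,235),(0,84,30),1),((153,325),(0,28,30),1),((150,408),(0,-28,30),1),((148,490),(0,-84,30),1)]
def f(q,full=0):
    a=q[2];r=[]
    for p,l,m in P:
        X=w(im,k(*p),l[2]/1000,True)
        b=np.array([l[0],l[1]+m*q[3]*1000])/1000
        r.append(X[:2]-q[:2]-[np.cos(a)*b[0]-np.sin(a)*b[1],np.sin(a)*b[0]+np.cos(a)*b[1]])
    return np.array(r) if full else np.ravel(r)
s=least_squares(f,[.6,.15,.03,.01],loss="soft_l1",f_scale=.003);print(s.x.round(4));print((f(s.x,1)*1000).round(1))
q=s.x;a=q[2]
for z in(.008,.018):
    m=w(im,k(315,294),z,True)[:2]-q[:2];print("mark base xy",np.cos(a)*m[0]+np.sin(a)*m[1],-np.sin(a)*m[0]+np.cos(a)*m[1])
E
```

```text
[ 0.6038  0.1536  0.0193 -0.0338]
[[ 1.  -1.2]
 [-0.4 -0.3]
 [ 0.8 -1. ]
 [-0.3 -0.3]
 [-1.3 -1.2]
 [-3.9  4.3]
 [-4.7  0.5]
 [ 0.3 -0.5]
 [ 2.2 -1.4]
 [ 1.3 -1.4]
 [ 0.6  1.8]
 [ 1.4  3.3]]
mark base xy 0.12115790722334224 0.014121659192694603
mark base xy 0.1165419127256579 0.014589717280323062
```

Emit:
{"api": "carry_out", "payload": {
  "claw": [4, 4, 4, 4, 4, 4, 4, 4, 4, 4, 4, 4, 4, 4, 4, 4, 4],
  "delta_pos": [
    [0.73, 1.03, 1.0],
    [0.73, 1.03, 1.0],
    [0.73, 1.03, 1.0],
    [0.73, 1.03, 1.0],
    [0.73, 1.03, 1.0],
    [0.73, 1.03, 1.0],
    [0.73, 1.03, 1.0],
    [0.73, 1.03, 1.0],
    [0.73, 1.03, 1.0],
    [0.73, 1.03, 1.0],
    [0, 0, 2],
    [0, 0, 2],
    [0, 0, 2],
    [0, 0, 2],
    [0, 0, 2],
    [0, 0, 0],
    [0, 0, 0]
  ],
  "angular": [
    [0, 0, -0.02],
    [0, 0, 0],
    [0, 0, 0],
    [0, 0, 0],
    [0, 0, 0],
    [0, 0, 0],
    [0, 0, 0],
    [0, 0, 0],
    [0, 0, 0],
    [0, 0, 0],
    [0, 0, 0],
    [0, 0, 0],
    [0, 0, 0],
    [0, 0, 0],
    [0, 0, 0],
    [0, 0, 0],
    [0, 0, 0]
  ]
}}

```text
clock: 6.95
position: [0.607, 0.1924, 0.0994]
ee_rot: [2.198, 2.244, -0.001]
force: [0.1, 0.1, 0.3]
width: 0.431
gripper_force: 0.0
```

```bash
python3 - <<'E'
from h import *
im=arm.get_image("wrist");save(im,"w3.png",s=1.3);print(im["T"].round(3).tolist())
o=arm.observe();print(o["position"])
for k,z in {"eyelet1":.03,"pointer":.016,"mark_tab":.008,"clamp_grip":.064,}.items():
    for d in arm.place_of(k,im)[:4]: print(k,round(d["conf"],2),c(d).round(1),w(im,c(d),z,True).round(4))
E
```

```text
[[1.0, 0.02, 0.006, 0.605], [0.021, -0.966, -0.259, 0.263], [0.0, 0.259, -0.966, 0.284], [0.0, 0.0, 0.0, 1.0]]
[0.60745895 0.19248833 0.10017571]
eyelet1 0.9 [254.5 180. ] [0.605  0.2031 0.03  ]
eyelet1 0.77 [250.9 283.2] [0.6033 0.0971 0.03  ]
eyelet1 0.77 [248.8 238.6] [0.6007 0.1468 0.03  ]
mark_tab 0.55 [367.5 202.8] [0.7207 0.1769 0.008 ]
clamp_grip 0.69 [252.4 217.2] [0.604  0.1809 0.064 ]
```

View pics/w3.png

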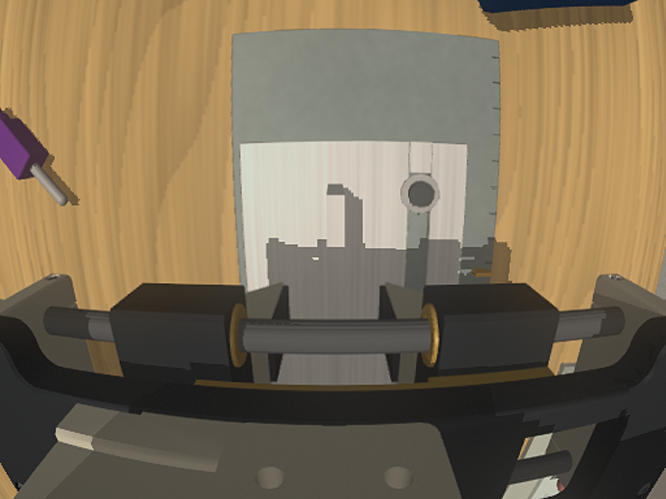

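Emit:
{"api": "carry_out", "payload": {
  "claw": [4, 4, 4, 4, 4, 0, 0, 0, 0, 0, 0, 0, 0],
  "delta_pos": [
    [0, 0.1, 1.8],
    [0, 0, 1.8],
    [0, 0, 1.8],
    [0, 0, 0],
    [0, 0, 0],
    [0, 0, 0],
    [0, 0, 0],
    [0, 0, 0],
    [0, 0, 0],
    [0, 0, 0],
    [0, 0, 0],
    [0, 0, 0],
    [0, 0, 0]
  ],
  "angular": [
    [0, 0, 0],
    [0, 0, 0],
    [0, 0, 0],
    [0, 0, 0],
    [0, 0, 0],
    [0, 0, 0],
    [0, 0, 0],
    [0, 0, 0],
    [0, 0, 0],
    [0, 0, 0],
    [0, 0, 0],
    [0, 0, 0],
    [0, 0, 0]
  ],
  "force": 40
}}

```text
clock: 8.5
position: [0.6081, 0.1925, 0.0458]
ee_rot: [2.198, 2.244, 0.001]
force: [0.9, -0.5, 3.5]
width: 0.099
gripper_force: 40.0
```

Emit:
{"api": "carry_out", "payload": {
  "claw": [0, 0, 0, 0, 0, 0, 0, 0, 0, 0, 0, 0, 0],
  "delta_pos": [
    [0.4, 0, 0],
    [0.4, 0, 0],
    [0.4, 0, 0],
    [0.4, 0, 0],
    [0.4, 0, 0],
    [0.4, 0, 0],
    [0.4, 0, 0],
    [0.4, 0, 0],
    [0.4, 0, 0],
    [0.4, 0, 0],
    [0.4, 0, 0],
    [0, 0, 0],
    [0, 0, 0]
  ],
  "angular": [
    [0, 0, 0],
    [0, 0, 0],
    [0, 0, 0],
    [0, 0, 0],
    [0, 0, 0],
    [0, 0, 0],
    [0, 0, 0],
    [0, 0, 0],
    [0, 0, 0],
    [0, 0, 0],
    [0, 0, 0],
    [0, 0, 0],
    [0, 0, 0]
  ]
}}

```text
clock: 9.8
position: [0.607, 0.234, 0.0457]
ee_rot: [2.199, 2.241, -0.003]
force: [-0.1, -6.7, 7.7]
width: 0.101
gripper_force: 40.0
```

```bash
python3 - <<'E'
from h import *
for n in("side","top"):
    im=arm.get_image(n)
    for k,z in {"pointer":.016,"mark_tab":.008}.items():
        for d in arm.place_of(k,im)[:4]: print(k,round(d["conf"],2),c(d).round(1),w(im,c(d),z).round(4))
    if n=="side": save(im,"s2.png",(240,100,350,200),7)
E
```

```text
pointer 0.66 [295.4 142.2] [0.7093 0.1623 0.016 ]
pointer 0.62 [264.1 152.5] [0.6119 0.1435 0.016 ]
pointer 0.57 [330.9 320.9] [ 0.6013 -0.3836  0.016 ]
pointer 0.61 [171.4 135.9] [0.7134 0.1656 0.016 ]
```

View pics/s2.png

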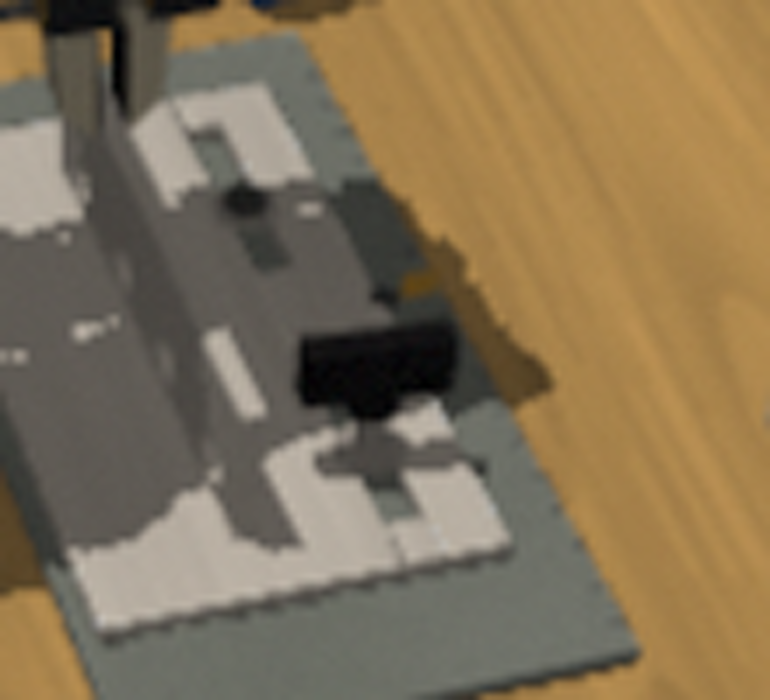

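```bash
python3 - <<'E'
from h import *
im=arm.get_image("side")
q=np.array([.6038,.1536]);a=.0193
def b(X): m=X[:2]-q; return np.array([np.cos(a)*m[0]+np.sin(a)*m[1],-np.sin(a)*m[0]+np.cos(a)*m[1]]).round(4)
for p,z in (((387,296),.016),((419,284),.013)): print(b(w(im,np.array([240,100])+np.array(p)/7,z)))
f=cv2.cvtColor(im["frame"],cv2.COLOR_RGB2HSV)
for n in("side",):
    m=((f[...,0]>12)&(f[...,0]<28)&(f[...,1]>150))
    ys,xs=np.nonzero(m[130:150,285:312]);print(list(zip(xs+285,ys+130)))
o=arm.observe();print(o["position"])
E
```

```text
[0.1051 0.0065]
[0.1215 0.013 ]
[(np.int64(302), np.int64(138)), (np.int64(298), np.int64(139)), (np.int64(299), np.int64(139)), (np.int64(300), np.int64(139)), (np.int64(301), np.int64(139)), (np.int64(302), np.int64(139)), (np.int64(298), np.int64(140)), (np.int64(299), np.int64(140)), (np.int64(300), np.int64(140)), (np.int64(301), np.int64(140)), (np.int64(302), np.int64(140)), (np.int64(298), np.int64(141)), (np.int64(299), np.int64(141)), (np.int64(300), np.int64(141))]
[0.606993   0.23405973 0.04576227]
```

Emit:
{"api": "carry_out", "payload": {
  "claw": [0, 0, 0, 0, 0, 0],
  "delta_pos": [
    [0.2, 0, 0],
    [0.2, 0, 0],
    [0.2, 0, 0],
    [0.1, 0, 0],
    [0, 0, 0],
    [0, 0, 0]
  ],
  "angular": [
    [0, 0, 0],
    [0, 0, 0],
    [0, 0, 0],
    [0, 0, 0],
    [0, 0, 0],
    [0, 0, 0]
  ]
}}

```text
clock: 10.75
position: [0.6068, 0.2404, 0.0457]
ee_rot: [2.199, 2.241, -0.004]
force: [-1.1, -7.5, 6.4]
width: 0.099
gripper_force: 40.0
```

Emit:
{"api": "carry_out", "payload": {
  "claw": [3, 3, 3, 3, 3, 3, 3, 3],
  "delta_pos": [
    [0, 0, 0],
    [0, 0, 0],
    [0, 0, 0],
    [0, 0, 0],
    [0, 0, -2],
    [0, 0, -3],
    [0, 0, -4],
    [0, 0, -5]
  ],
  "angular": [
    [0, 0, 0],
    [0, 0, 0],
    [0, 0, 0],
    [0, 0, 0],
    [0, 0, 0],
    [0, 0, 0],
    [0, 0, 0],
    [0, 0, 0]
  ]
}}

```text
clock: 11.55
position: [0.6052, 0.2433, 0.1853]
ee_rot: [-2.197, -2.244, 0.005]
force: [0.6, 0.7, -0.1]
width: 0.328
gripper_force: 0.0
```

Emit:
{"api": "carry_out", "payload": {
  "claw": [3, 3, 3, 3, 3],
  "delta_pos": [
    [-3, -2, 0],
    [-3, -2, 0],
    [-3, -2, 0],
    [0, 0, 0],
    [0, 0, 0]
  ],
  "angular": [
    [0, 0, 0],
    [0, 0, 0],
    [0, 0, 0],
    [0, 0, 0],
    [0, 0, 0]
  ]
}}

```text
clock: 12.05
position: [0.5483, 0.1521, 0.1858]
ee_rot: [-2.199, -2.243, -0.002]
force: [0.4, 0.3, 0.2]
width: 0.325
gripper_force: 0.0
```

```bash
python3 - <<'E'
from h import *
im=arm.get_image("wrist");save(im,"w4.png",(280,80,440,230),5);o=arm.observe();print(o["position"],o["joints"].round(2))
for k,z in {"eyelet1":.03,"pointer":.016,"mark_tab":.008,"clamp_grip":.064,}.items():
    for d in arm.place_of(k,im)[:4]: print(k,round(d["conf"],2),c(d).round(1),w(im,c(d),z,True).round(4))
E
```

```text
[0.54869053 0.15304473 0.18564308] [-0.79  0.39  0.59  1.77 -0.24  1.06 -0.1 ]
eyelet1 0.73 [303.7 226.7] [0.6086 0.0845 0.03  ]
eyelet1 0.69 [307.5  87.9] [0.6045 0.252  0.03  ]
eyelet1 0.67 [303.8 135.8] [0.6021 0.1964 0.03  ]
eyelet1 0.63 [303.8 178.7] [0.6046 0.1456 0.03  ]
pointer 0.96 [385.3 158.2] [0.7135 0.1724 0.016 ]
mark_tab 0.55 [388.  153.2] [0.7206 0.1781 0.008 ]
```

View pics/w4.png

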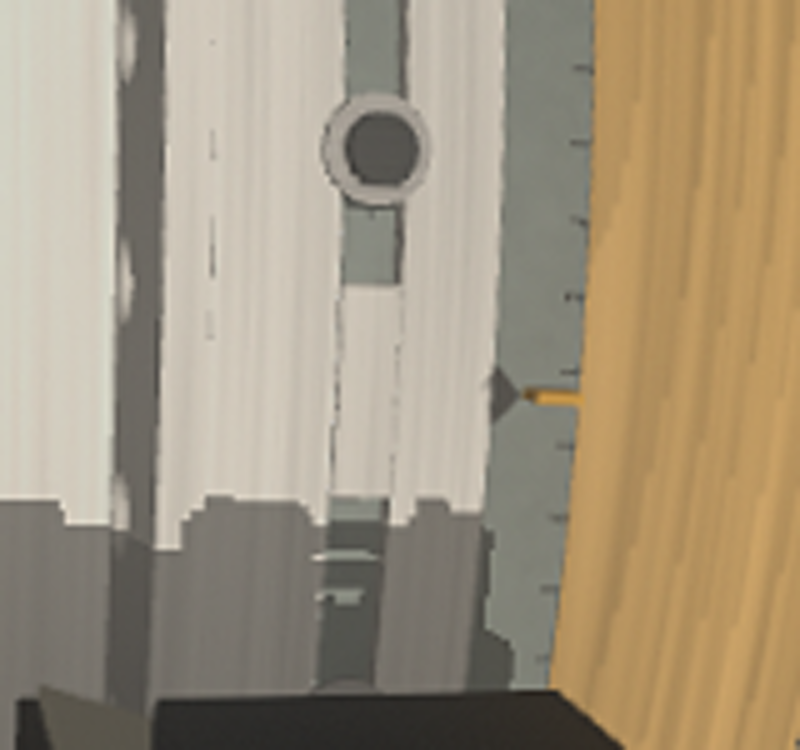

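The pointer tip at (517,395) lines up with the brass tab at (527–580,394–400), so the bracket is on the mark. Next I'll look at the knob.

Emit:
{"api": "carry_out", "payload": {
  "claw": [3, 3, 3, 3, 3, 3],
  "delta_pos": [
    [-2.5, 2, -2],
    [-2.5, 2, -2],
    [-2.5, 2, -2],
    [-2.5, 2, -2],
    [0, 0, 0],
    [0, 0, 0]
  ],
  "angular": [
    [0, 0, 0],
    [0, 0, 0],
    [0, 0, 0],
    [0, 0, 0],
    [0, 0, 0],
    [0, 0, 0]
  ]
}}

```text
clock: 12.9
position: [0.631, 0.0536, 0.2651]
ee_rot: [2.199, 2.243, -0.0]
force: [0.2, 0.9, -0.7]
width: 0.327
gripper_force: 0.0
```

```bash
python3 - <<'E'
from h import *
im=arm.get_image("wrist");o=arm.observe();print(o["position"],o["joints"].round(2))
for d in arm.place_of("clamp_grip",im)[:3]: p=c(d);print("grip",round(d["conf"],2),p.round(1),w(im,p,.064,True).round(4))
for d in arm.trace("clamp_grip",im)[:3]:
    m=d["region"];ys,xs=np.nonzero(m);print(d["conf"],m.sum(),xs.min(),xs.max(),ys.min(),ys.max())
    rect=cv2.minAreaRect(np.c_[xs,ys].astype(np.float32));print(rect,[w(im,q,.074,True).round(4) for q in cv2.boxPoints(rect)])
t=[.671,.081];cx,cy=p.astype(int)
save(im,"w5.png",(cx-50,cy-40,cx+50,cy+40),7);print(cx,cy)
E
```

```text
[0.63022765 0.05484316 0.26450912] [-0.58  0.44  0.62  1.49 -0.26  1.29  0.09]
grip 0.92 [287.7 147.6] [0.6715 0.0779 0.064 ]
0.66 508 266 310 137 153
((288.2263488769531, 143.77978515625), (45.058990478515625, 13.64554214477539), 7.4958577156066895) [array([0.6414, 0.0784, 0.074 ]), array([0.6433, 0.0957, 0.074 ]), array([0.7006, 0.0901, 0.074 ]), array([0.6992, 0.0725, 0.074 ])]
287 147
```

View pics/w5.png

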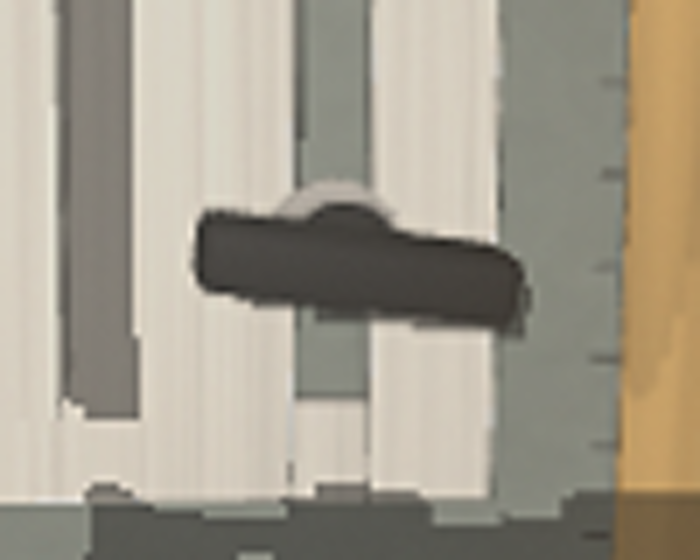

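The knob bar runs from (195,250) to (525,285), about 0.11 rad clockwise from the base x axis.

Emit:
{"api": "carry_out", "payload": {
  "claw": [3, 3, 3, 3, 3, 3, 3, 3, 3, 3, 3, 3, 3, 3, 3, 3],
  "delta_pos": [
    [0, 0, 0],
    [0, 0, 0],
    [0, 0, 0],
    [0, 0, 0],
    [0, 0, 0],
    [0, 0, 0],
    [0, 0, 0],
    [0, 0, 0],
    [0, 0, 0],
    [0, 0, 0],
    [-1.9, 1.55, 3],
    [-1.9, 1.55, 3],
    [0, 0, 3],
    [0, 0, 3],
    [0, 0, 3],
    [0, 0, 0]
  ],
  "angular": [
    [0, 0, -0.146],
    [0, 0, -0.146],
    [0, 0, -0.146],
    [0, 0, -0.146],
    [0, 0, -0.146],
    [0, 0, -0.146],
    [0, 0, -0.146],
    [0, 0, -0.146],
    [0, 0, -0.146],
    [0, 0, -0.146],
    [0, 0, 0],
    [0, 0, 0],
    [0, 0, 0],
    [0, 0, 0],
    [0, 0, 0],
    [0, 0, 0]
  ]
}}

```text
clock: 14.65
position: [0.6672, 0.0826, 0.1105]
ee_rot: [-0.138, -3.13, 0.002]
force: [0.2, 0.1, -0.7]
width: 0.329
gripper_force: 0.0
```

```bash
python3 - <<'E'
from h import *
o=arm.observe();print(o["position"],R.from_rotvec(o["ee_rot"]).as_matrix().round(3).tolist(),o["joints"].round(2))
E
```

```text
[0.66718584 0.08258405 0.11054281] [[-0.996, 0.088, -0.009], [0.088, 0.996, -0.001], [0.009, -0.002, -1.0]] [-0.36  0.6   0.25  1.55 -0.17  1.02  1.42]
```

Emit:
{"api": "carry_out", "payload": {
  "claw": [3, 3, 3, 3, 3, 0, 0, 0, 0, 0, 0],
  "delta_pos": [
    [-0.4, 0, 1.5],
    [0, 0, 1.6],
    [0, 0, 1.6],
    [0, 0, 1.5],
    [0, 0, 0],
    [0, 0, 0],
    [0, 0, 0],
    [0, 0, 0],
    [0, 0, 0],
    [0, 0, 0],
    [0, 0, 0]
  ],
  "angular": [
    [0, 0, 0],
    [0, 0, 0],
    [0, 0, 0],
    [0, 0, 0],
    [0, 0, 0],
    [0, 0, 0],
    [0, 0, 0],
    [0, 0, 0],
    [0, 0, 0],
    [0, 0, 0],
    [0, 0, 0]
  ],
  "force": 30
}}

```text
clock: 15.75
position: [0.6753, 0.081, 0.0537]
ee_rot: [0.141, 3.138, 0.0]
force: [-0.3, -1.1, -0.2]
width: 0.004
gripper_force: 0.0
```

```bash
python3 - <<'E'
from h import *
o=arm.observe();print(o["position"],o["width"],o["gripper_force"],o["force"])
im=arm.get_image("side")
save(im,"s3.png",(230,80,350,190),6)
E
```

```text
[0.67525285 0.08095862 0.05366076] 0.004053377547871066 0.0 [-0.33658    -1.07724141 -0.1878244 ]
```

View pics/s3.png

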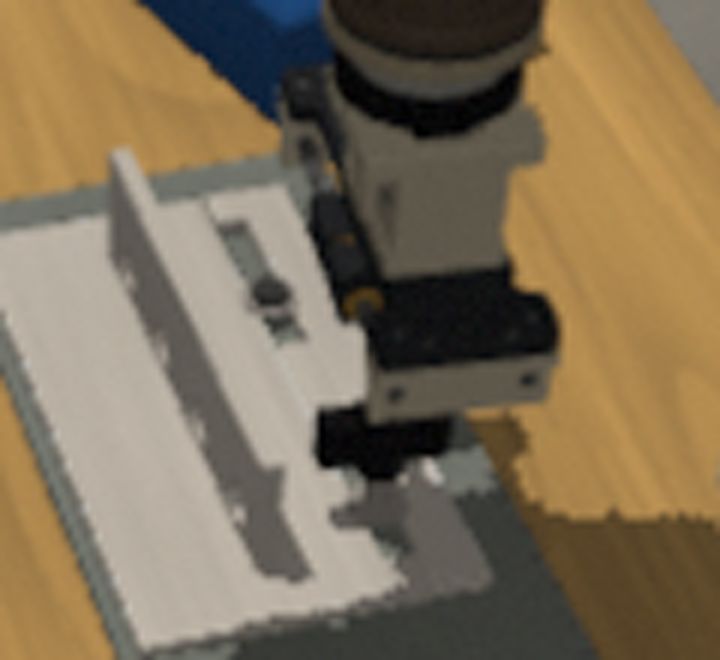

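```bash
python3 - <<'E'
from h import *
im=arm.get_image("side")
cr=lambda p:((px(im,p)-[230,80])*6).round(0)
print("tcp",cr([.6753,.081,.0537]),"body bottom",cr([.675,.081,.12]),"-y body end",cr([.675,-.014,.12]),"+y end",cr([.675,.176,.12]))
print("knob ends",cr([.642,.081,.074]),cr([.642,.081,.046]),cr([.70,.076,.074]),cr([.70,.076,.046]))
for d in arm.place_of("clamp_grip",im)[:3]: p=c(d);print("grip",round(d["conf"],2),p.round(1),w(im,p,.064).round(4))
E
```

```text
tcp [385. 440.] body bottom [396. 324.] -y body end [472. 472.] +y end [327. 189.]
knob ends [315. 418.] [312. 465.] [446. 403.] [440. 450.]
grip 0.71 [291.7 336.2] [ 0.5016 -0.4175  0.064 ]
grip 0.64 [294.7 149.9] [0.6765 0.0824 0.064 ]
```

```bash
python3 - <<'E'
from h import *
im=arm.get_image("wrist");save(im,"w6.png",s=1.5)
o=arm.observe();print(o["position"],o["width"],o["joints"].round(3),o["dq"].round(3))
E
```

```text
[0.67516333 0.08096977 0.05345279] 0.007900288433070937 [-0.348  0.664  0.239  1.591 -0.186  0.91   1.438] [-0.001  0.003 -0.     0.001 -0.     0.     0.   ]
```

View pics/w6.png

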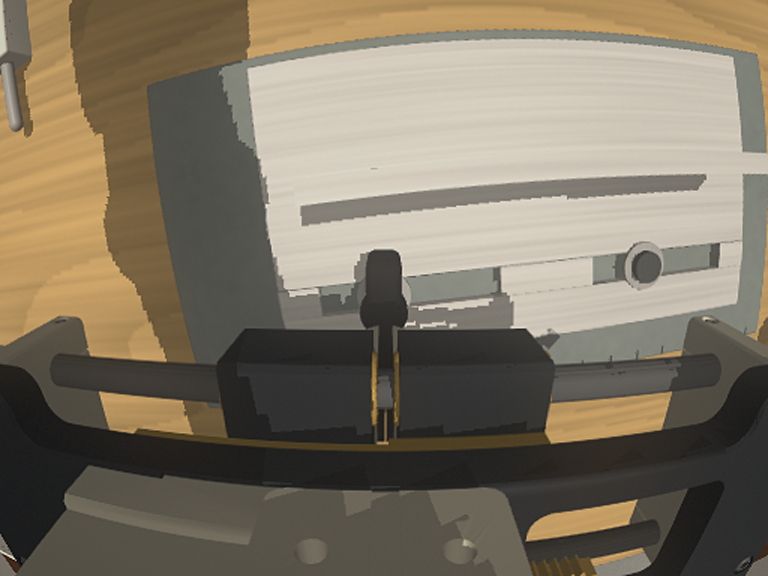

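Emit:
{"api": "carry_out", "payload": {
  "claw": [0.5, 0.5, 0.5, 0.5, 4, 4, 4, 4, 4, 4],
  "delta_pos": [
    [0, 0, -1.5],
    [0, 0, -2],
    [0, 0, -1.5],
    [0, 0, 0],
    [0, 0, 0],
    [0, 0, 0],
    [0, 0, 0],
    [0, 0, 0],
    [0, 0, 0],
    [0, 0, 0]
  ],
  "angular": [
    [0, 0, 0],
    [0, 0, 0],
    [0, 0, 0],
    [0, 0, 0],
    [0, 0, 0],
    [0, 0, 0],
    [0, 0, 0],
    [0, 0, 0],
    [0, 0, 0],
    [0, 0, 0]
  ]
}}

```text
clock: 16.95
position: [0.675, 0.0809, 0.1032]
ee_rot: [-0.141, -3.138, 0.0]
force: [-0.2, -0.9, -0.7]
width: 0.434
gripper_force: 0.0
```

```bash
python3 - <<'E'
from h import *
im=arm.get_image("wrist");o=arm.observe();print(o["position"],o["width"])
save(im,"w7.png",(190,130,330,270),5)
for d in arm.place_of("clamp_grip",im)[:3]: p=c(d);print("grip",round(d["conf"],2),p.round(1),w(im,p,.064,True).round(4))
for n in("top","side"):
  im=arm.get_image(n)
  for d in arm.place_of("clamp_grip",im)[:3]: p=c(d);print(n,"grip",round(d["conf"],2),p.round(1),w(im,p,.064).round(4))
E
```

```text
[0.67515235 0.08093572 0.10330943] 0.4363413862591894
grip 0.86 [259.7 199.5] [0.674  0.0842 0.064 ]
top grip 0.55 [195.9 146.6] [0.667  0.0821 0.064 ]
side grip 0.77 [295.2 148.7] [0.6793 0.0867 0.064 ]
```

View pics/w7.png

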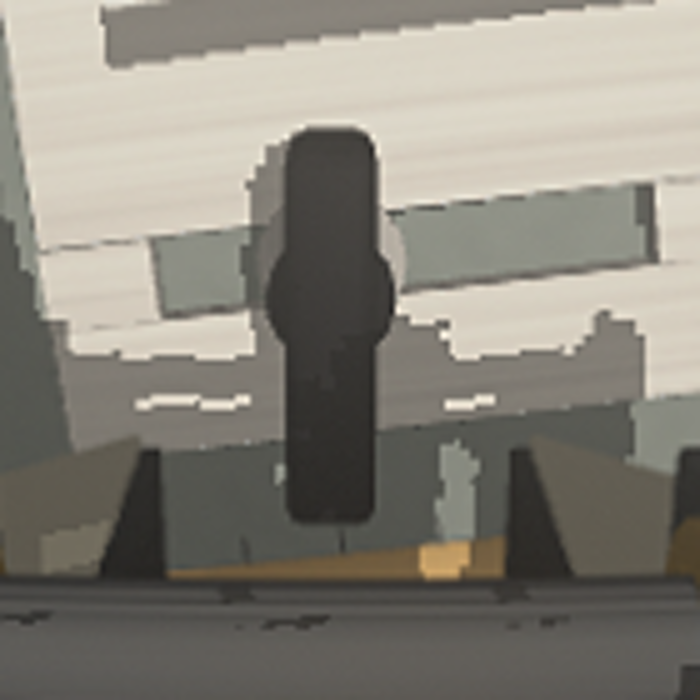

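The fingertips in this view, near corner at (160,450), are about 27 mm nearer the camera than the nominal TCP. That explains why they closed above the knob. Going down to TCP z ≈ 0.025 is safe whichever reading is right.

Emit:
{"api": "carry_out", "payload": {
  "claw": [4, 4, 4, 4, 4, 4, 4, 0, 0, 0, 0, 0, 0],
  "delta_pos": [
    [0.2, 0.1, 1.5],
    [0, 0, 1.5],
    [0, 0, 1.5],
    [0, 0, 1.5],
    [0, 0, 1.0],
    [0, 0, 0.8],
    [0, 0, 0],
    [0, 0, 0],
    [0, 0, 0],
    [0, 0, 0],
    [0, 0, 0],
    [0, 0, 0],
    [0, 0, 0]
  ],
  "angular": [
    [0, 0, 0],
    [0, 0, 0],
    [0, 0, 0],
    [0, 0, 0],
    [0, 0, 0],
    [0, 0, 0],
    [0, 0, 0],
    [0, 0, 0],
    [0, 0, 0],
    [0, 0, 0],
    [0, 0, 0],
    [0, 0, 0],
    [0, 0, 0]
  ],
  "force": 30
}}

```text
clock: 18.55
position: [0.6735, 0.0804, 0.0261]
ee_rot: [0.143, 3.138, -0.002]
force: [-0.8, -5.6, 4.3]
width: 0.15
gripper_force: 30.0
```

The knob is gripped (width 13.8 mm), so the fingertips do sit about 27 mm above the reported TCP. Now I'll turn it clockwise.

Emit:
{"api": "carry_out", "payload": {
  "claw": [0, 0, 0, 0, 0, 0, 0, 0, 0, 0, 0, 0, 0],
  "delta_pos": [
    [0, 0, 0],
    [0, 0, 0],
    [0, 0, 0],
    [0, 0, 0],
    [0, 0, 0],
    [0, 0, 0],
    [0, 0, 0],
    [0, 0, 0],
    [0, 0, 0],
    [0, 0, 0],
    [0, 0, 0],
    [0, 0, 0],
    [0, 0, 0]
  ],
  "angular": [
    [0, 0, 0.1],
    [0, 0, 0.1],
    [0, 0, 0.1],
    [0, 0, 0.1],
    [0, 0, 0.1],
    [0, 0, 0.1],
    [0, 0, 0.1],
    [0, 0, 0.1],
    [0, 0, 0.1],
    [0, 0, 0.1],
    [0, 0, 0.1],
    [0, 0, 0.1],
    [0, 0, 0]
  ]
}}

```text
clock: 19.85
position: [0.6717, 0.0782, 0.026]
ee_rot: [1.896, 2.505, -0.007]
force: [-8.1, -9.8, 10.7]
width: 0.15
gripper_force: 30.0
```

Emit:
{"api": "carry_out", "payload": {
  "claw": [0, 0, 0, 0, 0, 0, 0, 0, 0, 0, 0, 0],
  "delta_pos": [
    [0, 0, 0],
    [0, 0, 0],
    [0, 0, 0],
    [0, 0, 0],
    [0, 0, 0],
    [0, 0, 0],
    [0, 0, 0],
    [0, 0, 0],
    [0, 0, 0],
    [0, 0, 0],
    [0, 0, 0],
    [0, 0, 0]
  ],
  "angular": [
    [0, 0, 0.1],
    [0, 0, 0.1],
    [0, 0, 0.1],
    [0, 0, 0.1],
    [0, 0, 0.1],
    [0, 0, 0.1],
    [0, 0, 0.1],
    [0, 0, 0.1],
    [0, 0, 0.1],
    [0, 0, 0.1],
    [0, 0, 0],
    [0, 0, 0]
  ]
}}

```text
clock: 21.05
position: [0.6694, 0.0788, 0.026]
ee_rot: [-2.862, -1.293, 0.011]
force: [-17.5, -8.8, 18.2]
width: 0.148
gripper_force: 30.0
```

```bash
python3 - <<'E'
from h import *
o=arm.observe();M=R.from_rotvec(o["ee_rot"]).as_matrix();print(o["position"],np.arctan2(M[1,1],M[0,1]),o["ft_torque"],o["joints"].round(2),o["width"],o["force"])
E
```

```text
[0.66938066 0.07879668 0.02596246] -0.7221414337674282 [-1.92481478  3.94698968 -0.04658538] [-0.68  0.82  0.82  1.65 -0.69  0.99 -0.34] 0.1478400134022962 [-17.48732607  -8.76555373  18.16083536]
```

Emit:
{"api": "carry_out", "payload": {
  "claw": [0, 0, 0, 0, 0, 0, 0],
  "delta_pos": [
    [-0.13, -0.08, -0.1],
    [-0.13, -0.08, -0.1],
    [0, 0, 0],
    [0, 0, 0],
    [0, 0, 0],
    [0, 0, 0],
    [0, 0, 0]
  ],
  "angular": [
    [0, 0, 0],
    [0, 0, 0],
    [0, 0, 0.07],
    [0, 0, 0.07],
    [0, 0, 0.07],
    [0, 0, 0.07],
    [0, 0, 0]
  ]
}}

```text
clock: 21.75
position: [0.67, 0.0798, 0.0264]
ee_rot: [3.013, 0.882, -0.002]
force: [2.2, -6.6, -8.3]
width: 0.172
gripper_force: 32.5
```

```bash
python3 - <<'E'
from h import *
o=arm.observe();M=R.from_rotvec(o["ee_rot"]).as_matrix();print(o["position"],np.arctan2(M[1,1],M[0,1]),o["ft_torque"],o["joints"].round(2),o["width"],o["force"])
E
```

```text
[0.66999429 0.07975022 0.02635348] -1.0010403920627555 [-1.42114937 -0.32651387  0.80300494] [-0.71  0.85  0.89  1.66 -0.75  1.01 -0.57] 0.1720770920941719 [ 2.23246373 -6.57182823 -8.27977538]
```

The moment rose to 0.8 N·m and the pads are slipping, so the knob is at its stop. I'll release it and go up.

Emit:
{"api": "carry_out", "payload": {
  "claw": [3, 3, 3, 3, 3, 3, 3, 3, 3],
  "delta_pos": [
    [0, 0, 0],
    [0, 0, 0],
    [0, 0, 0],
    [0, 0, 0],
    [0, 0, -3],
    [0, 0, -4],
    [0, 0, -4],
    [0, 0, -5],
    [0, 0, -4]
  ],
  "angular": [
    [0, 0, 0],
    [0, 0, 0],
    [0, 0, 0],
    [0, 0, 0],
    [0, 0, 0],
    [0, 0, 0],
    [0, 0, 0],
    [0, 0, 0],
    [0, 0, 0]
  ]
}}

```text
clock: 22.65
position: [0.6705, 0.0812, 0.2304]
ee_rot: [3.014, 0.886, 0.003]
force: [0.2, 0.2, -0.5]
width: 0.324
gripper_force: 0.0
```

```bash
python3 - <<'E'
from h import *
o=arm.observe();M=R.from_rotvec(o["ee_rot"]).as_matrix();print(o["position"],np.arctan2(M[1,1],M[0,1]),o["joints"].round(2))
for n in("side","top"):
    im=arm.get_image(n)
    for k,z in {"holder1":.014,"rod_tip1":.014,"pointer":.016}.items():
        for d in arm.place_of(k,im)[:6]: print(n,k,round(d["conf"],2),c(d).round(1),w(im,c(d),z).round(4))
    for d in arm.trace("clamp_grip",im)[:1]:
        ys,xs=np.nonzero(d["region"]);r=cv2.minAreaRect(np.c_[xs,ys].astype(np.float32));b=[w(im,q,.06)[:2] for q in cv2.boxPoints(r)];print("knob",np.round(b,3).tolist())
E
```

```text
[0.67054353 0.08117093 0.23041566] -0.9990741921399807 [-0.77  0.67  1.04  1.45 -0.58  1.35 -0.71]
side holder1 0.92 [279.8 306.9] [ 0.5099 -0.3246  0.014 ]
side holder1 0.9 [152.5 142.5] [0.3206 0.2651 0.014 ]
side holder1 0.61 [194.  330.3] [ 0.3256 -0.331   0.014 ]
side holder1 0.6 [291.4 335.3] [ 0.513  -0.3922  0.014 ]
side holder1 0.57 [250.6 234.4] [ 0.5013 -0.122   0.014 ]
side holder1 0.22 [247.7 124.4] [0.6002 0.2746 0.014 ]
side rod_tip1 0.94 [328.6 325.6] [ 0.5935 -0.3914  0.014 ]
side rod_tip1 0.84 [316.6 296.7] [ 0.5934 -0.3213  0.014 ]
side rod_tip1 0.83 [199.1 297.6] [ 0.3503 -0.2591  0.014 ]
side rod_tip1 0.81 [284.  221.1] [ 0.5903 -0.1032  0.014 ]
side rod_tip1 0.58 [173.3 148.3] [0.3732 0.2261 0.014 ]
side rod_tip1 0.4 [292.7 334.4] [ 0.5163 -0.391   0.014 ]
side pointer 0.73 [298.9 140. ] [0.7218 0.1687 0.016 ]
knob [[0.644, 0.063], [0.691, 0.128], [0.708, 0.105], [0.661, 0.042]]
top holder1 0.74 [130.1 263.9] [0.3213 0.2726 0.014 ]
top holder1 0.6 [266.1 206.8] [ 0.4956 -0.1296  0.014 ]
top holder1 0.56 [334.1 199.9] [ 0.5192 -0.3392  0.014 ]
top holder1 0.56 [354.4 203.5] [ 0.5089 -0.402   0.014 ]
top holder1 0.56 [333.9 264.6] [ 0.3231 -0.3344  0.014 ]
top rod_tip1 0.87 [348.5 176.4] [ 0.5934 -0.386   0.014 ]
top rod_tip1 0.82 [328.3 176.6] [ 0.592  -0.3227  0.014 ]
top rod_tip1 0.72 [257.7 183.7] [ 0.5668 -0.1035  0.014 ]
top rod_tip1 0.67 [150.1 243.4] [0.3818 0.2166 0.014 ]
top rod_tip1 0.6 [307.8 254. ] [ 0.354 -0.256  0.014]
top pointer 0.87 [170.  131.8] [0.7265 0.1705 0.016 ]
knob [[0.691, 0.304], [0.696, 0.021], [0.536, 0.017], [0.532, 0.295]]
```

Emit:
{"api": "carry_out", "payload": {
  "claw": [6, 6, 6, 6, 6, 6, 6, 6, 6, 6, 6, 6, 6, 6, 6, 6, 6, 6, 6],
  "delta_pos": [
    [0, 0, 0],
    [0, 0, 0],
    [0, 0, 0],
    [0, 0, 0],
    [0, 0, 0],
    [0, 0, 0],
    [0, 0, 0],
    [0, 0, 0],
    [0, 0, 0],
    [0, 0, 0],
    [0, 0, 0],
    [0, 0, 0],
    [0, 0, 0],
    [0, 0, 0],
    [0, 0, 0],
    [0, 0, 0],
    [0, 0, 0],
    [0, 0, 0],
    [0, 0, 0]
  ],
  "angular": [
    [0, 0, -0.143],
    [0, 0, -0.143],
    [0, 0, -0.143],
    [0, 0, -0.143],
    [0, 0, -0.143],
    [0, 0, -0.143],
    [0, 0, -0.143],
    [0, 0, -0.143],
    [0, 0, -0.143],
    [0, 0, -0.143],
    [0, 0, -0.143],
    [0, 0, -0.143],
    [0, 0, -0.143],
    [0, 0, -0.143],
    [0, 0, -0.143],
    [0, 0, -0.143],
    [0, 0, -0.143],
    [0, 0, -0.143],
    [0, 0, 0]
  ]
}}

```text
clock: 25.05
position: [0.6701, 0.0809, 0.2268]
ee_rot: [0.01, -3.141, -0.0]
force: [-1.1, 0.2, -0.5]
width: 0.654
gripper_force: 0.0
```

```bash
cat >> h.py <<'E'
def st():
    o=arm.observe();M=R.from_rotvec(o["ee_rot"]).as_matrix();print(o["clock"],o["position"].round(4),"yaw",round(float(np.arctan2(M[1,1],M[0,1])),3),"tilt",M[2,:2].round(3),o["joints"].round(2),"w",round(o["width"],3),"gf",o["gripper_force"],"F",o["force"].round(1));return o,M
def det(im,names,fish):
    for k,z in names.items():
        for d in arm.place_of(k,im)[:5]: print(k,round(d["conf"],2),c(d).round(1),w(im,c(d),z,fish).round(4))
def goto(t,yaw):
    o,M=st();d=np.array(t)-o["position"];print("tool delta cm",(M.T@d*100).round(2),"rot z",round(float(np.arctan2(M[1,1],M[0,1])-yaw),3))
E
python3 - <<'E'
from h import *
goto([.50,-.125,.23],1.57)
im=arm.get_image("wrist")
for d in arm.trace("clamp_grip",im)[:2]:
    ys,xs=np.nonzero(d["region"]);r=cv2.minAreaRect(np.c_[xs,ys].astype(np.float32));b=[w(im,q,.07,True)[:2] for q in cv2.boxPoints(r)];print(d["conf"],"knob",np.round(b,3).tolist())
cx=c(arm.place_of("clamp_grip",im)[0]);print(cx);x,y=cx.astype(int);save(im,"k.png",(x-60,y-50,x+60,y+50),5)
E
```

```text
25.05 [0.6701 0.0809 0.2268] yaw 1.577 tilt [0.001 0.   ] [-0.43  0.51  0.37  1.42 -0.19  1.25  1.54] w 0.654 gf 0.0 F [-1.1  0.2 -0.5]
tool delta cm [ 17.13 -20.49  -0.3 ] rot z 0.007
0.98 knob [[0.653, 0.055], [0.639, 0.07], [0.683, 0.112], [0.698, 0.097]]
0.46 knob [[0.697, 0.029], [0.552, 0.031], [0.536, 0.284], [0.695, 0.297]]
[257.8944 176.6016]
```

View pics/k.png

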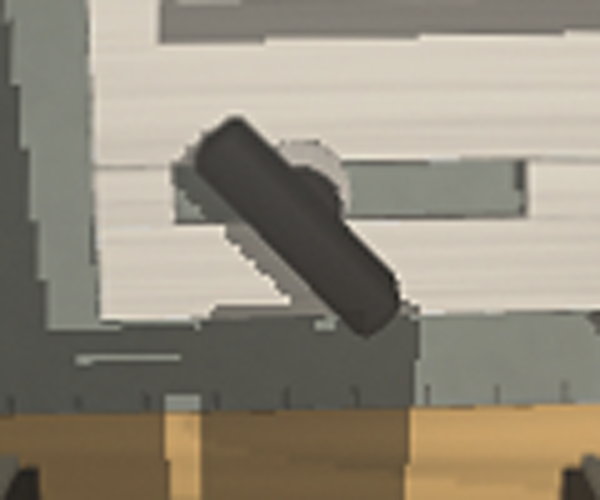

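The knob bar now sits at yaw 0.75, which puts the joint at about 2.41, at the stop. On to the holders. The nearest one was knocked to about (0.50, -0.126).

Emit:
{"api": "carry_out", "payload": {
  "claw": [6, 6, 6, 6, 6, 6, 6, 6, 6, 6],
  "delta_pos": [
    [2.1, -2.5, 0],
    [2.1, -2.5, 0],
    [2.1, -2.5, 0],
    [2.1, -2.5, 0],
    [2.1, -2.5, 0],
    [2.1, -2.5, 0],
    [2.1, -2.5, 0],
    [2.1, -2.5, 0],
    [0, 0, 0],
    [0, 0, 0]
  ],
  "angular": [
    [0, 0, 0],
    [0, 0, 0],
    [0, 0, 0],
    [0, 0, 0],
    [0, 0, 0],
    [0, 0, 0],
    [0, 0, 0],
    [0, 0, 0],
    [0, 0, 0],
    [0, 0, 0]
  ]
}}

```text
clock: 26.2
position: [0.503, -0.1198, 0.2276]
ee_rot: [-0.0, 3.141, 0.001]
force: [-0.3, 0.4, 0.6]
width: 0.654
gripper_force: 0.0
```

```bash
python3 - <<'E'
from h import *
st();im=arm.get_image("wrist");det(im,{"holder1":.014,"rod_tip1":.014},True)
f=cv2.resize(im["frame"][...,::-1],None,fx=1.3,fy=1.3)
g=arm.get_image("side");h=cv2.resize(g["frame"][200:370,130:390,::-1],(665,435))
cv2.imwrite("pics/A.png",f)
cv2.imwrite("pics/cand.png",h)
for d in arm.trace("holder1",im)[:3]:
    ys,xs=np.nonzero(d["region"]);print(d["conf"],d["region"].sum(),xs.min(),xs.max(),ys.min(),ys.max(),im["frame"][d["region"]].mean(0))
E
```

```text
26.2 [ 0.503  -0.1198  0.2276] yaw 1.571 tilt [-0.001  0.   ] [-0.22  0.24  0.44  1.82 -0.11  1.11  1.83] w 0.654 gf 0.0 F [-0.3  0.4  0.6]
holder1 0.91 [252.1 164.4] [ 0.5052 -0.1251  0.014 ]
holder1 0.85 [119.3 173.9] [ 0.5168 -0.3213  0.014 ]
holder1 0.81 [ 80.2 174.4] [ 0.5163 -0.3931  0.014 ]
holder1 0.59 [107.3  43.4] [ 0.3225 -0.3343  0.014 ]
rod_tip1 0.97 [127.4 224.1] [ 0.5958 -0.318   0.014 ]
rod_tip1 0.92 [265.2 212.2] [ 0.5738 -0.1067  0.014 ]
rod_tip1 0.88 [ 87.5 216.4] [ 0.5853 -0.3908  0.014 ]
rod_tip1 0.72 [472.7  91.1] [0.3773 0.2268 0.014 ]
rod_tip1 0.57 [154.4  52.6] [ 0.3462 -0.2592  0.014 ]
0.88 1126 73 155 33 58 [165.80817052  75.36145648  59.59946714]
0.77 1251 64 92 130 216 [175.21422862 158.87290168 142.93205436]
0.75 1628 236 267 115 215 [185.28378378 181.67813268 164.46621622]
```

View pics/cand.png

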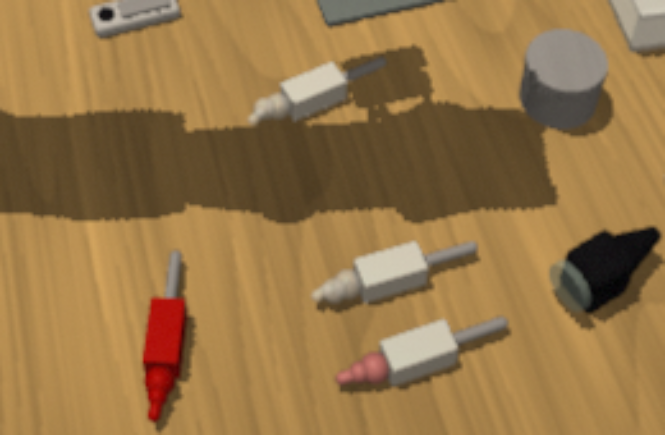

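The crop shows white grips at (312,90), (390,270) and (420,350). These match the holders: white square grip, steel rod, clear or rose mold. The red one at (165,340) is the look-alike and stays. I'll measure the first holder's axis from its mask.

```bash
cat >> h.py <<'E'
def hold(im,near,fish=True,label="holder1"):
    "axis of the holder lying near a place: centroid and yaw of its mask on z=.014, plus network origin/tip"
    out=[]
    for d in arm.trace(label,im):
        ys,xs=np.nonzero(d["region"]);W=np.array([w(im,(x,y),.014,fish)[:2] for x,y in zip(xs,ys)])
        if np.linalg.norm(W.mean(0)-near)<.045:
            m=W.mean(0);u,s,v=np.linalg.svd(W-m,full_matrices=False);a=v[0]*np.sign(v[0][0]);t=(W-m)@a
            print("mask",round(d["conf"],2),"mean",m.round(4),"yaw",round(float(np.arctan2(a[1],a[0])),3),"len",t.min().round(3),t.max().round(3),"rgb",im["frame"][d["region"]].mean(0).round(0));break
    for k in(label,label.replace("holder","rod_tip")):
        for d in arm.place_of(k,im):
            X=w(im,c(d),.014,fish)
            if np.linalg.norm(X[:2]-near)<.1: print(k,round(d["conf"],2),X.round(4))
E
python3 - <<'E'
from h import *
im=arm.get_image("wrist");hold(im,[.5,-.125]);im=arm.get_image("side");hold(im,[.5,-.125],False)
E
```

```text
mask 0.84 mean [ 0.4992 -0.1261] yaw 0.231 len -0.064 0.081 rgb [189. 186. 170.]
holder1 0.68 [ 0.504  -0.1256  0.014 ]
rod_tip1 0.58 [ 0.579 -0.108  0.014]
holder1 0.67 [ 0.4995 -0.1206  0.014 ]
rod_tip1 0.9 [ 0.5831 -0.1026  0.014 ]
```

Emit:
{"api": "carry_out", "payload": {
  "claw": [6, 6, 6, 6, 6, 6, 6, 6, 6, 6],
  "delta_pos": [
    [0, 0, 0],
    [0, 0, 0],
    [0.2, -0.5, 3],
    [0, 0, 4],
    [0, 0, 4],
    [0, 0, 4],
    [0, 0, 3],
    [0, 0, 1.5],
    [0, 0, 0],
    [0, 0, 0]
  ],
  "angular": [
    [0, 0, -0.116],
    [0, 0, -0.116],
    [0, 0, 0],
    [0, 0, 0],
    [0, 0, 0],
    [0, 0, 0],
    [0, 0, 0],
    [0, 0, 0],
    [0, 0, 0],
    [0, 0, 0]
  ]
}}

```text
clock: 27.85
position: [0.5026, -0.125, 0.0328]
ee_rot: [-0.37, 3.12, -0.0]
force: [0.5, 0.2, -1.1]
width: 0.651
gripper_force: 0.0
```

```bash
python3 - <<'E'
from h import *
goto([.502,-.1255,-.018],1.803);im=arm.get_image("wrist");hold(im,[.5,-.125])
E
```

```text
27.85 [ 0.5026 -0.125   0.0328] yaw 1.807 tilt [-0. -0.] [-0.1   0.48  0.32  2.03 -0.24  0.66  2.19] w 0.651 gf 0.0 F [ 0.5  0.2 -1.1]
tool delta cm [ 0.07 -0.03  5.08] rot z 0.004
mask 0.84 mean [ 0.4923 -0.1274] yaw 0.239 len -0.057 0.086 rgb [169. 161. 146.]
holder1 0.86 [ 0.5018 -0.1247  0.014 ]
rod_tip1 0.58 [ 0.5793 -0.1065  0.014 ]
```

Emit:
{"api": "carry_out", "payload": {
  "claw": [6, 6, 6, 6, 6, 6, 6],
  "delta_pos": [
    [0, 0, 1],
    [0, 0, 1],
    [0, 0, 1],
    [0, 0, 0.7],
    [0, 0, 0.5],
    [0, 0, 0.4],
    [0, 0, 0]
  ],
  "angular": [
    [0, 0, 0],
    [0, 0, 0],
    [0, 0, 0],
    [0, 0, 0],
    [0, 0, 0],
    [0, 0, 0],
    [0, 0, 0]
  ]
}}

```text
clock: 28.75
position: [0.5021, -0.1248, -0.0141]
ee_rot: [0.37, -3.119, -0.0]
force: [0.8, 0.6, 0.1]
width: 0.654
gripper_force: 0.0
```

Emit:
{"api": "carry_out", "payload": {
  "claw": [6, 6, 1.5, 1.5, 1.5, 1.5, 1.5, 1.5, 1.5, 1.5],
  "delta_pos": [
    [0, 0, 0.4],
    [0, 0, 0],
    [0, 0, 0],
    [0, 0, 0],
    [0, 0, 0],
    [0, 0, 0],
    [0, 0, 0],
    [0, 0, 0],
    [0, 0, 0],
    [0, 0, 0]
  ],
  "angular": [
    [0, 0, 0],
    [0, 0, 0],
    [0, 0, 0],
    [0, 0, 0],
    [0, 0, 0],
    [0, 0, 0],
    [0, 0, 0],
    [0, 0, 0],
    [0, 0, 0],
    [0, 0, 0]
  ],
  "force": 25
}}

```text
clock: 29.75
position: [0.5025, -0.1248, -0.0175]
ee_rot: [-0.37, 3.12, -0.0]
force: [0.1, 0.3, 2.7]
width: 0.302
gripper_force: 25.0
```

Emit:
{"api": "carry_out", "payload": {
  "claw": [1.5, 1.5, 1.5, 1.5, 1.5, 1.5, 1.5, 1.5, 1.5, 1.5, 1.5, 1.5, 1.5, 1.5, 1.5, 1.5, 1.5, 1.5, 1.5],
  "delta_pos": [
    [0, 0, -2],
    [0, 0, -3],
    [0, 0, -4],
    [0, 0, -3],
    [0, 0, 0],
    [0, 0, 0],
    [-0.1, 2, 0],
    [-0.1, 3, 0],
    [-0.1, 3.5, 0],
    [-0.1, 3.5, 0],
    [-0.1, 3.5, 0],
    [-0.1, 3.5, 0],
    [-0.1, 3.5, 0],
    [-0.1, 3.5, 0],
    [-0.1, 3.5, 0],
    [-0.1, 3.5, 0],
    [-0.1, 3, 0],
    [-0.1, 1.5, 0],
    [0, 0, 0]
  ],
  "angular": [
    [0, 0, 0],
    [0, 0, 0],
    [0, 0, 0],
    [0, 0, 0],
    [0, 0, 0.109],
    [0, 0, 0.108],
    [0, 0, 0],
    [0, 0, 0],
    [0, 0, 0],
    [0, 0, 0],
    [0, 0, 0],
    [0, 0, 0],
    [0, 0, 0],
    [0, 0, 0],
    [0, 0, 0],
    [0, 0, 0],
    [0, 0, 0],
    [0, 0, 0],
    [0, 0, 0]
  ]
}}

```text
clock: 31.65
position: [0.5067, 0.2524, 0.102]
ee_rot: [0.035, -3.141, -0.0]
force: [0.5, 0.4, -0.9]
width: 0.304
gripper_force: 25.0
```

```bash
python3 - <<'E'
from h import *
goto([.5089,.2498,0.001],1.590);im=arm.get_image("wrist");det(im,{"eyelet4":.03},True)
K=lambda im,z:[(round(d["conf"],2),w(im,c(d),z,True).round(4)) for d in arm.place_of("rod_tip1",im)[:3]]
print("tip@z.13",K(im,.1295))
E
```

```text
31.65 [0.5067 0.2524 0.102 ] yaw 1.593 tilt [0. 0.] [-0.82  0.45  0.36  1.86 -0.2   0.87  1.24] w 0.304 gf 25.000012814998627 F [ 0.5  0.4 -0.9]
tool delta cm [-0.21 -0.27 10.1 ] rot z 0.003
eyelet4 0.97 [254.3 281.6] [0.6024 0.2531 0.03  ]
eyelet4 0.68 [103.8 273. ] [0.6055 0.0864 0.03  ]
tip@z.13 [(0.96, array([0.4031, 0.2341, 0.1295]))]
```

Emit:
{"api": "carry_out", "payload": {
  "claw": [1.5, 1.5, 1.5, 1.5, 1.5, 1.5, 1.5],
  "delta_pos": [
    [-0.2, -0.2, 2],
    [0, 0, 3],
    [0, 0, 2.5],
    [0, 0, 1.5],
    [0, 0, 1],
    [0, 0, 0.1],
    [0, 0, 0]
  ],
  "angular": [
    [0, 0, 0],
    [0, 0, 0],
    [0, 0, 0],
    [0, 0, 0],
    [0, 0, 0],
    [0, 0, 0],
    [0, 0, 0]
  ]
}}

```text
clock: 32.5
position: [0.5097, 0.2477, 0.0019]
ee_rot: [-0.028, 3.141, -0.0]
force: [-0.1, -0.4, -0.6]
width: 0.301
gripper_force: 25.0
```

```bash
python3 - <<'E'
from h import *
goto([.5739,.2518,0.001],1.590)
im=arm.get_image("wrist");det(im,{"eyelet4":.03,"rod_tip1":.032},True)
im=arm.get_image("side");det(im,{"eyelet4":.03,"rod_tip1":.032},False)
E
```

```text
32.5 [0.5097 0.2477 0.0019] yaw 1.589 tilt [-0. -0.] [-0.76  0.59  0.3   1.93 -0.28  0.66  1.3 ] w 0.301 gf 24.99982237815857 F [-0.1 -0.4 -0.6]
tool delta cm [-6.42  0.3   0.09] rot z -0.001
rod_tip1 0.58 [216.9  10.2] [0.3853 0.2255 0.032 ]
eyelet4 0.96 [246.5 122.3] [0.5941 0.2657 0.03  ]
eyelet4 0.8 [268.7 167.1] [0.603  0.0709 0.03  ]
eyelet4 0.6 [254.9 135.8] [0.6018 0.2021 0.03  ]
eyelet4 0.57 [263.2 152.8] [0.6046 0.1283 0.03  ]
rod_tip1 0.86 [316.2 296. ] [ 0.5875 -0.3293  0.032 ]
rod_tip1 0.74 [330.  322.8] [ 0.5928 -0.3948  0.032 ]
rod_tip1 0.7 [179.8 145.6] [0.3908 0.2121 0.032 ]
rod_tip1 0.65 [197.6 301.5] [ 0.3445 -0.2784  0.032 ]
rod_tip1 0.43 [221.1 130.5] [0.5145 0.2462 0.032 ]
```

Emit:
{"api": "carry_out", "payload": {
  "claw": [1.5, 1.5, 1.5, 1.5, 1.5, 1.5, 1.5, 1.5],
  "delta_pos": [
    [0, 0.3, 0],
    [0, 0, 0],
    [-0.6, 0, 0],
    [-0.6, 0, 0],
    [-0.6, 0, 0],
    [-0.6, 0, 0],
    [-0.6, 0, 0],
    [0, 0, 0]
  ],
  "angular": [
    [0, 0, 0],
    [0, 0, 0],
    [0, 0, 0],
    [0, 0, 0],
    [0, 0, 0],
    [0, 0, 0],
    [0, 0, 0],
    [0, 0, 0]
  ]
}}

```text
clock: 33.6
position: [0.5404, 0.2518, 0.0015]
ee_rot: [-0.029, 3.141, 0.0]
force: [0.9, 0.2, -0.3]
width: 0.306
gripper_force: 25.0
```

Emit:
{"api": "carry_out", "payload": {
  "claw": [1.5, 1.5, 1.5, 1.5, 1.5, 1.5, 1.5, 1.5, 1.5],
  "delta_pos": [
    [-0.6, 0, 0],
    [-0.6, 0, 0],
    [-0.6, 0, 0],
    [-0.6, 0, 0],
    [-0.5, 0, 0],
    [-0.3, 0, 0],
    [-0.2, 0, 0],
    [-0.1, 0, 0],
    [0, 0, 0]
  ],
  "angular": [
    [0, 0, 0],
    [0, 0, 0],
    [0, 0, 0],
    [0, 0, 0],
    [0, 0, 0],
    [0, 0, 0],
    [0, 0, 0],
    [0, 0, 0],
    [0, 0, 0]
  ]
}}

```text
clock: 34.5
position: [0.5731, 0.2525, 0.0011]
ee_rot: [0.03, -3.14, 0.001]
force: [-4.6, -0.7, 0.6]
width: 0.303
gripper_force: 25.0
```

Emit:
{"api": "carry_out", "payload": {
  "claw": [1.5, 1.5, 1.5, 1.5],
  "delta_pos": [
    [-0.15, 0, 0],
    [-0.1, 0, 0.1],
    [0, 0, 0.1],
    [0, 0, 0]
  ],
  "angular": [
    [0, 0, 0],
    [0, 0, 0],
    [0, 0, 0],
    [0, 0, 0]
  ]
}}

```text
clock: 34.9
position: [0.573, 0.2528, -0.0013]
ee_rot: [0.032, -3.135, 0.001]
force: [-11.0, -1.2, 2.6]
width: 0.3
gripper_force: 25.0
```

Emit:
{"api": "carry_out", "payload": {
  "claw": [3.8, 3.8, 3.8, 3.8, 3.8, 3.8, 3.8, 3.8],
  "delta_pos": [
    [0, 0, 0],
    [0, 0, 0],
    [0, 0, 0],
    [0, 0, 0],
    [0, 0, -2],
    [0, 0, -4],
    [0, 0, -4.5],
    [0, 0, -4.5]
  ],
  "angular": [
    [0, 0, 0],
    [0, 0, 0],
    [0, 0, 0],
    [0, 0, 0],
    [0, 0, 0],
    [0, 0, 0],
    [0, 0, 0],
    [0, 0, 0]
  ]
}}

```text
clock: 35.7
position: [0.5767, 0.2524, 0.151]
ee_rot: [-0.029, 3.141, -0.0]
force: [0.5, 1.3, -0.0]
width: 0.414
gripper_force: 0.0
```

```bash
python3 - <<'E'
from h import *
goto([.515,-.32,.2],1.57)
im=arm.get_image("wrist");det(im,{"holder1":.03,"rod_tip1":.03,"pointer":.016,"mark_tab":.008,"eyelet1":.03},True)
im=arm.get_image("side");det(im,{"holder1":.014},False)
E
```

```text
35.7 [0.5767 0.2524 0.151 ] yaw 1.59 tilt [-0. -0.] [-0.75  0.5   0.38  1.64 -0.2   1.04  1.28] w 0.414 gf 0.0 F [ 0.5  1.3 -0. ]
tool delta cm [  7.24 -57.11  -4.88] rot z 0.02
holder1 0.91 [259.7 175.9] [0.5743 0.2563 0.03  ]
holder1 0.55 [79.8  8.6] [0.3739 0.0423 0.03  ]
rod_tip1 0.2 [174.8 192.4] [0.5942 0.1639 0.03  ]
mark_tab 0.33 [180.8 197.1] [0.606  0.1646 0.008 ]
eyelet1 0.86 [256.9 203.6] [0.6049 0.254  0.03  ]
eyelet1 0.67 [201.6 204.5] [0.6073 0.1936 0.03  ]
eyelet1 0.66 [157.  200.1] [0.6036 0.1423 0.03  ]
eyelet1 0.65 [113.3 201.9] [0.6074 0.086  0.03  ]
holder1 0.8 [152.9 140.7] [0.3226 0.2725 0.014 ]
holder1 0.76 [294.9 335.7] [ 0.5197 -0.3948  0.014 ]
holder1 0.63 [195.1 331.8] [ 0.3272 -0.3349  0.014 ]
holder1 0.6 [282.  308.6] [ 0.5132 -0.3296  0.014 ]
```

Emit:
{"api": "carry_out", "payload": {
  "claw": [4.2, 4.2, 4.2, 4.2, 4.2, 4.2, 4.2, 4.2, 4.2, 4.2, 4.2, 4.2, 4.2, 4.2, 4.2, 4.2, 4.2, 4.2],
  "delta_pos": [
    [0, 0, -2.5],
    [0.3, -2.5, -2.5],
    [0.5, -4, 0],
    [0.5, -4, 0],
    [0.5, -4, 0],
    [0.5, -4, 0],
    [0.5, -4, 0],
    [0.5, -4, 0],
    [0.5, -4, 0],
    [0.5, -4, 0],
    [0.5, -4, 0],
    [0.5, -4, 0],
    [0.5, -4, 0],
    [0.5, -4, 0],
    [0.5, -3.5, 0],
    [0.5, -3, 0],
    [0, 0, 0],
    [0, 0, 0]
  ],
  "angular": [
    [0, 0, 0],
    [0, 0, 0.02],
    [0, 0, 0],
    [0, 0, 0],
    [0, 0, 0],
    [0, 0, 0],
    [0, 0, 0],
    [0, 0, 0],
    [0, 0, 0],
    [0, 0, 0],
    [0, 0, 0],
    [0, 0, 0],
    [0, 0, 0],
    [0, 0, 0],
    [0, 0, 0],
    [0, 0, 0],
    [0, 0, 0],
    [0, 0, 0]
  ]
}}

```text
clock: 37.9
position: [0.503, -0.3176, 0.1983]
ee_rot: [-0.004, -3.14, -0.001]
force: [-0.5, 0.5, -0.0]
width: 0.457
gripper_force: 0.0
```

```bash
python3 - <<'E'
from h import *
goto([.515,-.326,.035],1.67);im=arm.get_image("wrist");hold(im,[.515,-.327]);hold(im,[.515,-.395])
E
```

```text
37.9 [ 0.503  -0.3176  0.1983] yaw 1.568 tilt [0.002 0.001] [ 0.09  0.42  0.55  1.68 -0.24  1.11  2.27] w 0.457 gf 0.0 F [-0.5  0.5 -0. ]
tool delta cm [-1.23 -0.85 16.33] rot z -0.102
mask 0.96 mean [ 0.5103 -0.3235] yaw 0.072 len -0.065 0.083 rgb [156. 147. 131.]
holder1 0.83 [ 0.514  -0.3227  0.014 ]
holder1 0.57 [ 0.5156 -0.3917  0.014 ]
rod_tip1 0.73 [ 0.5943 -0.3203  0.014 ]
rod_tip1 0.6 [ 0.5896 -0.3905  0.014 ]
mask 0.59 mean [ 0.509  -0.3972] yaw 0.087 len -0.064 0.066 rgb [191. 172. 158.]
holder1 0.83 [ 0.514  -0.3227  0.014 ]
holder1 0.57 [ 0.5156 -0.3917  0.014 ]
rod_tip1 0.6 [ 0.5896 -0.3905  0.014 ]
```

Emit:
{"api": "carry_out", "payload": {
  "claw": [5, 5, 5, 5, 5, 5, 5, 5, 5],
  "delta_pos": [
    [-1.3, -0.55, 0],
    [0, 0, 2],
    [0, 0, 4],
    [0, 0, 4],
    [0, 0, 4],
    [0, 0, 2],
    [0, 0, 0.5],
    [0, 0, 0],
    [0, 0, 0]
  ],
  "angular": [
    [0, 0, -0.065],
    [0, 0, 0],
    [0, 0, 0],
    [0, 0, 0],
    [0, 0, 0],
    [0, 0, 0],
    [0, 0, 0],
    [0, 0, 0],
    [0, 0, 0]
  ]
}}

```text
clock: 39.15
position: [0.5177, -0.3234, 0.0358]
ee_rot: [-0.101, 3.138, -0.002]
force: [0.5, -1.5, 1.2]
width: 0.546
gripper_force: 0.0
```

```bash
python3 - <<'E'
from h import *
goto([.5155,-.323,-.0175],1.633);im=arm.get_image("wrist");hold(im,[.505,-.327])
E
```

```text
39.15 [ 0.5177 -0.3234  0.0358] yaw 1.635 tilt [-0.002 -0.001] [ 0.17  0.61  0.44  1.81 -0.35  0.8   2.43] w 0.546 gf 0.0 F [ 0.5 -1.5  1.2]
tool delta cm [0.22 0.06 5.33] rot z 0.002
mask 0.68 mean [ 0.5047 -0.3236] yaw 0.082 len -0.059 0.088 rgb [165. 157. 140.]
holder1 0.78 [ 0.5163 -0.3231  0.014 ]
holder1 0.78 [ 0.5145 -0.3945  0.014 ]
rod_tip1 0.92 [ 0.5922 -0.3186  0.014 ]
rod_tip1 0.74 [ 0.5138 -0.3229  0.014 ]
```

Emit:
{"api": "carry_out", "payload": {
  "claw": [5, 5, 5, 5, 5, 5, 5, 1.5, 1.5, 1.5, 1.5, 1.5, 1.5, 1.5],
  "delta_pos": [
    [0.2, 0, 1],
    [0, 0, 1.2],
    [0, 0, 1.2],
    [0, 0, 1],
    [0, 0, 0.5],
    [0, 0, 0.4],
    [0, 0, 0],
    [0, 0, 0],
    [0, 0, 0],
    [0, 0, 0],
    [0, 0, 0],
    [0, 0, 0],
    [0, 0, 0],
    [0, 0, 0]
  ],
  "angular": [
    [0, 0, 0],
    [0, 0, 0],
    [0, 0, 0],
    [0, 0, 0],
    [0, 0, 0],
    [0, 0, 0],
    [0, 0, 0],
    [0, 0, 0],
    [0, 0, 0],
    [0, 0, 0],
    [0, 0, 0],
    [0, 0, 0],
    [0, 0, 0],
    [0, 0, 0]
  ],
  "force": 25
}}

```text
clock: 40.75
position: [0.515, -0.323, -0.0182]
ee_rot: [-0.101, 3.139, -0.0]
force: [0.1, 1.5, 5.1]
width: 0.303
gripper_force: 25.0
```

Emit:
{"api": "carry_out", "payload": {
  "claw": [1.5, 1.5, 1.5, 1.5, 1.5, 1.5, 1.5, 1.5, 1.5, 1.5, 1.5, 1.5, 1.5, 1.5, 1.5, 1.5, 1.5, 1.5, 1.5, 1.5],
  "delta_pos": [
    [0, 0, -2],
    [0, 0, -3],
    [0, 0, -4],
    [0, 0, -3],
    [0, 2, 0],
    [0, 3, 0],
    [0, 3.5, 0],
    [0, 3.5, 0],
    [0, 3.5, 0],
    [0, 3.5, 0],
    [0, 3.5, 0],
    [0, 3.5, 0],
    [0, 3.5, 0],
    [0, 3.5, 0],
    [0, 3.5, 0],
    [0, 3.5, 0],
    [0, 3, 0],
    [0, 2, 0],
    [0, 1, 0],
    [0, 0, 0]
  ],
  "angular": [
    [0, 0, 0],
    [0, 0, 0],
    [0, 0, 0],
    [0, 0, 0],
    [0, 0, 0.045],
    [0, 0, 0],
    [0, 0, 0],
    [0, 0, 0],
    [0, 0, 0],
    [0, 0, 0],
    [0, 0, 0],
    [0, 0, 0],
    [0, 0, 0],
    [0, 0, 0],
    [0, 0, 0],
    [0, 0, 0],
    [0, 0, 0],
    [0, 0, 0],
    [0, 0, 0],
    [0, 0, 0]
  ]
}}

```text
clock: 42.75
position: [0.5047, 0.138, 0.1011]
ee_rot: [0.033, -3.141, -0.0]
force: [0.1, 0.1, -0.9]
width: 0.3
gripper_force: 25.0
```

```bash
python3 - <<'E'
from h import *
goto([.511,.139,0.001],1.590);im=arm.get_image("wrist");det(im,{"eyelet4":.03},True)
E
```

```text
42.75 [0.5047 0.138  0.1011] yaw 1.592 tilt [0. 0.] [-0.72  0.4   0.47  1.97 -0.24  0.83  1.48] w 0.3 gf 24.99997079372406 F [ 0.1  0.1 -0.9]
tool delta cm [-0.64  0.09 10.01] rot z 0.002
eyelet4 0.57 [257.3 283.4] [0.6019 0.1416 0.03  ]
```

Eyelet 2 reads y 0.1416, which matches my estimate.

Emit:
{"api": "carry_out", "payload": {
  "claw": [1.5, 1.5, 1.5, 1.5, 1.5, 1.5, 1.5, 1.5],
  "delta_pos": [
    [-0.5, 0.1, 2],
    [0, 0, 3],
    [0, 0, 2.5],
    [0, 0, 1.5],
    [0, 0, 0.9],
    [0, 0, 0.1],
    [0, 0, 0],
    [0, 0, 0]
  ],
  "angular": [
    [0, 0, 0],
    [0, 0, 0],
    [0, 0, 0],
    [0, 0, 0],
    [0, 0, 0],
    [0, 0, 0],
    [0, 0, 0],
    [0, 0, 0]
  ]
}}

```text
clock: 43.65
position: [0.5107, 0.1379, 0.0023]
ee_rot: [-0.029, 3.14, 0.001]
force: [-0.1, 0.4, -1.2]
width: 0.304
gripper_force: 25.0
```

```bash
python3 - <<'E'
from h import *
goto([.511,.1393,0.001],1.590)
E
```

```text
43.65 [0.5107 0.1379 0.0023] yaw 1.59 tilt [-0.001  0.   ] [-0.64  0.56  0.39  2.03 -0.35  0.62  1.57] w 0.304 gf 24.99982863664627 F [-0.1  0.4 -1.2]
tool delta cm [-0.03  0.14  0.13] rot z -0.0
```

Emit:
{"api": "carry_out", "payload": {
  "claw": [1.5, 1.5, 1.5, 1.5, 1.5, 1.5, 1.5, 1.5],
  "delta_pos": [
    [0, 0.15, 0.1],
    [-0.6, 0, 0],
    [-0.6, 0, 0],
    [-0.6, 0, 0],
    [-0.6, 0, 0],
    [-0.6, 0, 0],
    [0, 0, 0],
    [0, 0, 0]
  ],
  "angular": [
    [0, 0, 0],
    [0, 0, 0],
    [0, 0, 0],
    [0, 0, 0],
    [0, 0, 0],
    [0, 0, 0],
    [0, 0, 0],
    [0, 0, 0]
  ]
}}

```text
clock: 44.45
position: [0.5399, 0.14, 0.0003]
ee_rot: [0.03, -3.141, 0.0]
force: [0.5, 0.7, -1.0]
width: 0.301
gripper_force: 25.0
```

Emit:
{"api": "carry_out", "payload": {
  "claw": [1.5, 1.5, 1.5, 1.5, 1.5, 1.5, 1.5, 1.5, 1.5, 1.5],
  "delta_pos": [
    [-0.6, 0, 0],
    [-0.6, 0, 0],
    [-0.6, 0, 0],
    [-0.6, 0, 0],
    [-0.5, 0, 0],
    [-0.3, 0, 0],
    [-0.2, 0, 0],
    [-0.2, 0, 0],
    [-0.1, 0, 0],
    [0, 0, 0]
  ],
  "angular": [
    [0, 0, 0],
    [0, 0, 0],
    [0, 0, 0],
    [0, 0, 0],
    [0, 0, 0],
    [0, 0, 0],
    [0, 0, 0],
    [0, 0, 0],
    [0, 0, 0],
    [0, 0, 0]
  ]
}}

```text
clock: 45.45
position: [0.5768, 0.1408, 0.0004]
ee_rot: [0.03, -3.141, -0.0]
force: [-0.0, 0.3, -1.0]
width: 0.306
gripper_force: 25.0
```

Emit:
{"api": "carry_out", "payload": {
  "claw": [1.5, 1.5, 1.5, 1.5, 1.5],
  "delta_pos": [
    [-0.15, 0, 0],
    [-0.15, 0, 0],
    [-0.1, 0, 0.05],
    [0, 0, 0],
    [0, 0, 0]
  ],
  "angular": [
    [0, 0, 0],
    [0, 0, 0],
    [0, 0, 0],
    [0, 0, 0],
    [0, 0, 0]
  ]
}}

```text
clock: 45.95
position: [0.5767, 0.1408, -0.001]
ee_rot: [0.031, -3.134, 0.0]
force: [-10.5, -0.7, 3.5]
width: 0.299
gripper_force: 25.0
```

Emit:
{"api": "carry_out", "payload": {
  "claw": [3.8, 3.8, 3.8, 3.8, 3.8, 3.8, 3.8, 3.8, 3.8],
  "delta_pos": [
    [0, 0, 0],
    [0, 0, 0],
    [0, 0, 0],
    [0, 0, 0],
    [0, 0, -2],
    [0, 0, -4],
    [0, 0, -4.5],
    [0, 0, -4.5],
    [0, 0, -4]
  ],
  "angular": [
    [0, 0, 0],
    [0, 0, 0],
    [0, 0, 0],
    [0, 0, 0],
    [0, 0, 0],
    [0, 0, 0],
    [0, 0, 0],
    [0, 0, 0],
    [0, 0, 0]
  ]
}}

```text
clock: 46.85
position: [0.5813, 0.1407, 0.1924]
ee_rot: [-0.029, 3.14, 0.001]
force: [1.1, 1.1, -0.2]
width: 0.415
gripper_force: 0.0
```

```bash
python3 - <<'E'
from h import *
goto([.51,-.39,.2],1.57)
im=arm.get_image("wrist");det(im,{"holder1":.03,"eyelet1":.03,"pointer":.016,"mark_tab":.008},True)
im=arm.get_image("side");hold(im,[.51,-.395],False);det(im,{"holder1":.03},False)
E
```

```text
46.85 [0.5813 0.1407 0.1924] yaw 1.589 tilt [-0.001  0.   ] [-0.68  0.42  0.5   1.68 -0.22  1.1   1.48] w 0.415 gf 0.0 F [ 1.1  1.1 -0.2]
tool delta cm [  8.12 -52.92  -0.79] rot z 0.019
holder1 0.82 [258.3 164.3] [0.5742 0.1434 0.03  ]
holder1 0.72 [347.1 167.8] [0.5755 0.2522 0.03  ]
eyelet1 0.92 [298.1 188.5] [0.6029 0.1923 0.03  ]
eyelet1 0.86 [209.6 188.9] [0.6055 0.0847 0.03  ]
eyelet1 0.84 [351.5 189.2] [0.6025 0.2606 0.03  ]
eyelet1 0.83 [257.2 185.7] [0.6004 0.1426 0.03  ]
mark_tab 0.59 [210.5 189.6] [0.6123 0.0823 0.008 ]
mask 0.74 mean [ 0.5164 -0.3966] yaw 0.105 len -0.068 0.078 rgb [154. 135. 119.]
holder1 0.69 [ 0.5181 -0.3931  0.014 ]
rod_tip1 0.9 [ 0.594  -0.3799  0.014 ]
holder1 0.86 [237.8 126.5] [0.5653 0.2537 0.03  ]
holder1 0.85 [250.6 152.6] [0.5718 0.1377 0.03  ]
holder1 0.83 [152.5 142.7] [0.3202 0.2454 0.03  ]
holder1 0.69 [293.9 335.1] [ 0.5143 -0.4006  0.03  ]
holder1 0.56 [195.1 329.3] [ 0.3277 -0.338   0.03  ]
```

Emit:
{"api": "carry_out", "payload": {
  "claw": [4.2, 4.2, 4.2, 4.2, 4.2, 4.2, 4.2, 4.2, 4.2, 4.2, 4.2, 4.2, 4.2, 4.2, 4.2, 4.2, 4.2],
  "delta_pos": [
    [0.3, -2, 0],
    [0.4, -3, 0],
    [0.4, -4, 0],
    [0.4, -4, 0],
    [0.4, -4, 0],
    [0.4, -4, 0],
    [0.4, -4, 0],
    [0.4, -4, 0],
    [0.4, -4, 0],
    [0.4, -4, 0],
    [0.4, -4, 0],
    [0.4, -4, 0],
    [0.4, -4, 0],
    [0.3, -3, 0],
    [0.2, -2, 0],
    [0, 0, 0],
    [0, 0, 0]
  ],
  "angular": [
    [0, 0, 0],
    [0, 0, 0],
    [0, 0, 0],
    [0, 0, 0],
    [0, 0, 0],
    [0, 0, 0],
    [0, 0, 0],
    [0, 0, 0],
    [0, 0, 0],
    [0, 0, 0],
    [0, 0, 0],
    [0, 0, 0],
    [0, 0, 0],
    [0, 0, 0],
    [0, 0, 0],
    [0, 0, 0],
    [0, 0, 0]
  ]
}}

```text
clock: 49.05
position: [0.5349, -0.3999, 0.189]
ee_rot: [0.029, -3.14, -0.001]
force: [0.1, 0.1, 0.7]
width: 0.456
gripper_force: 0.0
```

```bash
python3 - <<'E'
from h import *
goto([.515,-.393,.035],1.66);im=arm.get_image("wrist");hold(im,[.515,-.395])
E
```

```text
49.05 [ 0.5349 -0.3999  0.189 ] yaw 1.589 tilt [0.001 0.001] [ 0.2   0.56  0.58  1.5  -0.32  1.18  2.42] w 0.456 gf 0.0 F [0.1 0.1 0.7]
tool delta cm [ 1.96  0.72 15.41] rot z -0.071
mask 0.57 mean [ 0.5119 -0.397 ] yaw 0.096 len -0.066 0.08 rgb [178. 158. 143.]
holder1 0.72 [ 0.5135 -0.392   0.014 ]
rod_tip1 0.86 [ 0.587  -0.3939  0.014 ]
```

Emit:
{"api": "carry_out", "payload": {
  "claw": [5, 5, 5, 5, 5, 5, 5, 5, 5],
  "delta_pos": [
    [2, 0.45, 0],
    [0, 0, 2],
    [0, 0, 4],
    [0, 0, 4],
    [0, 0, 4],
    [0, 0, 1.5],
    [0, 0, 0],
    [0, 0, 0],
    [0, 0, 0]
  ],
  "angular": [
    [0, 0, -0.04],
    [0, 0, 0],
    [0, 0, 0],
    [0, 0, 0],
    [0, 0, 0],
    [0, 0, 0],
    [0, 0, 0],
    [0, 0, 0],
    [0, 0, 0]
  ]
}}

```text
clock: 50.15
position: [0.5165, -0.397, 0.0372]
ee_rot: [-0.093, 3.137, -0.003]
force: [0.2, -0.1, 1.0]
width: 0.544
gripper_force: 0.0
```

```bash
python3 - <<'E'
from h import *
goto([.514,-.3955,-.0175],1.65);im=arm.get_image("wrist");hold(im,[.505,-.395])
E
```

```text
50.15 [ 0.5165 -0.397   0.0372] yaw 1.63 tilt [-0.003 -0.002] [ 0.26  0.68  0.49  1.7  -0.4   0.86  2.55] w 0.544 gf 0.0 F [ 0.2 -0.1  1. ]
tool delta cm [0.25 0.18 5.47] rot z -0.02
mask 0.61 mean [ 0.5054 -0.3974] yaw 0.091 len -0.06 0.086 rgb [178. 156. 142.]
holder1 0.64 [ 0.5128 -0.3946  0.014 ]
rod_tip1 0.8 [ 0.5899 -0.392   0.014 ]
```

Emit:
{"api": "carry_out", "payload": {
  "claw": [5, 5, 5, 5, 5, 5, 5, 1.5, 1.5, 1.5, 1.5, 1.5, 1.5, 1.5],
  "delta_pos": [
    [0.25, 0.1, 1],
    [0, 0, 1.2],
    [0, 0, 1.2],
    [0, 0, 1],
    [0, 0, 0.6],
    [0, 0, 0.4],
    [0, 0, 0],
    [0, 0, 0],
    [0, 0, 0],
    [0, 0, 0],
    [0, 0, 0],
    [0, 0, 0],
    [0, 0, 0],
    [0, 0, 0]
  ],
  "angular": [
    [0, 0, 0],
    [0, 0, 0],
    [0, 0, 0],
    [0, 0, 0],
    [0, 0, 0],
    [0, 0, 0],
    [0, 0, 0],
    [0, 0, 0],
    [0, 0, 0],
    [0, 0, 0],
    [0, 0, 0],
    [0, 0, 0],
    [0, 0, 0],
    [0, 0, 0]
  ],
  "force": 25
}}

```text
clock: 51.75
position: [0.5129, -0.3955, -0.0186]
ee_rot: [-0.093, 3.14, -0.001]
force: [-1.1, -0.3, 5.3]
width: 0.306
gripper_force: 25.0
```

Emit:
{"api": "carry_out", "payload": {
  "claw": [1.5, 1.5, 1.5, 1.5, 1.5, 1.5, 1.5, 1.5, 1.5, 1.5, 1.5, 1.5, 1.5, 1.5, 1.5, 1.5, 1.5, 1.5, 1.5, 1.5],
  "delta_pos": [
    [0, 0, -2],
    [0, 0, -3],
    [0, 0, -4],
    [0, 0, -3],
    [-0.1, 2, 0],
    [-0.1, 3, 0],
    [-0.1, 3.8, 0],
    [-0.1, 3.8, 0],
    [-0.1, 3.8, 0],
    [-0.1, 3.8, 0],
    [-0.1, 3.8, 0],
    [-0.1, 3.8, 0],
    [0, 3.8, 0],
    [0, 3.8, 0],
    [0, 3.8, 0],
    [0, 3.2, 0],
    [0, 2.5, 0],
    [0, 2, 0],
    [0, 1, 0],
    [0, 0, 0]
  ],
  "angular": [
    [0, 0, 0],
    [0, 0, 0],
    [0, 0, 0],
    [0, 0, 0],
    [0, 0, 0.04],
    [0, 0, 0],
    [0, 0, 0],
    [0, 0, 0],
    [0, 0, 0],
    [0, 0, 0],
    [0, 0, 0],
    [0, 0, 0],
    [0, 0, 0],
    [0, 0, 0],
    [0, 0, 0],
    [0, 0, 0],
    [0, 0, 0],
    [0, 0, 0],
    [0, 0, 0],
    [0, 0, 0]
  ]
}}

```text
clock: 53.75
position: [0.5103, 0.0852, 0.1006]
ee_rot: [0.034, -3.141, -0.0]
force: [0.3, -0.2, -1.3]
width: 0.301
gripper_force: 25.0
```

```bash
python3 - <<'E'
from h import *
goto([.512,.083,0.001],1.590);im=arm.get_image("wrist");det(im,{"eyelet4":.03},True)
E
```

```text
53.75 [0.5103 0.0852 0.1006] yaw 1.592 tilt [0.001 0.   ] [-0.68  0.4   0.55  1.99 -0.28  0.83  1.62] w 0.301 gf 24.983833730220795 F [ 0.3 -0.2 -1.3]
tool delta cm [-0.17 -0.23  9.96] rot z 0.002
eyelet4 0.91 [408.3 275.9] [0.6044 0.2557 0.03  ]
eyelet4 0.9 [252.3 281.7] [0.6052 0.0838 0.03  ]
```

Emit:
{"api": "carry_out", "payload": {
  "claw": [1.5, 1.5, 1.5, 1.5, 1.5, 1.5, 1.5, 1.5],
  "delta_pos": [
    [-0.1, -0.2, 2],
    [0, 0, 3],
    [0, 0, 2.5],
    [0, 0, 1.5],
    [0, 0, 0.9],
    [0, 0, 0.1],
    [0, 0, 0],
    [0, 0, 0]
  ],
  "angular": [
    [0, 0, 0],
    [0, 0, 0],
    [0, 0, 0],
    [0, 0, 0],
    [0, 0, 0],
    [0, 0, 0],
    [0, 0, 0],
    [0, 0, 0]
  ]
}}

```text
clock: 54.65
position: [0.5124, 0.0818, 0.0018]
ee_rot: [-0.029, 3.14, 0.001]
force: [-0.7, 0.3, -1.7]
width: 0.304
gripper_force: 25.0
```

```bash
python3 - <<'E'
from h import *
goto([.512,.0827,0.0005],1.590)
E
```

```text
54.65 [0.5124 0.0818 0.0018] yaw 1.589 tilt [-0.001  0.   ] [-0.59  0.56  0.45  2.06 -0.41  0.61  1.73] w 0.304 gf 24.983695149421692 F [-0.7  0.3 -1.7]
tool delta cm [0.04 0.09 0.13] rot z -0.001
```

Emit:
{"api": "carry_out", "payload": {
  "claw": [1.5, 1.5, 1.5, 1.5, 1.5, 1.5, 1.5, 1.5],
  "delta_pos": [
    [0, 0.05, 0.1],
    [-0.6, 0, 0],
    [-0.6, 0, 0],
    [-0.6, 0, 0],
    [-0.6, 0, 0],
    [-0.6, 0, 0],
    [0, 0, 0],
    [0, 0, 0]
  ],
  "angular": [
    [0, 0, 0],
    [0, 0, 0],
    [0, 0, 0],
    [0, 0, 0],
    [0, 0, 0],
    [0, 0, 0],
    [0, 0, 0],
    [0, 0, 0]
  ]
}}

```text
clock: 55.45
position: [0.5416, 0.0829, -0.0002]
ee_rot: [0.03, -3.141, 0.0]
force: [-0.4, 0.3, -0.3]
width: 0.305
gripper_force: 25.0
```

Emit:
{"api": "carry_out", "payload": {
  "claw": [1.5, 1.5, 1.5, 1.5, 1.5, 1.5, 1.5, 1.5, 1.5, 1.5],
  "delta_pos": [
    [-0.6, 0, 0],
    [-0.6, 0, 0],
    [-0.6, 0, 0],
    [-0.6, 0, 0],
    [-0.5, 0, 0],
    [-0.3, 0, 0],
    [-0.2, 0, 0],
    [-0.1, 0, 0],
    [-0.1, 0, 0],
    [0, 0, 0]
  ],
  "angular": [
    [0, 0, 0],
    [0, 0, 0],
    [0, 0, 0],
    [0, 0, 0],
    [0, 0, 0],
    [0, 0, 0],
    [0, 0, 0],
    [0, 0, 0],
    [0, 0, 0],
    [0, 0, 0]
  ]
}}

```text
clock: 56.45
position: [0.5763, 0.0837, -0.0004]
ee_rot: [0.03, -3.139, -0.0]
force: [-4.1, -0.7, 1.3]
width: 0.305
gripper_force: 25.0
```

Emit:
{"api": "carry_out", "payload": {
  "claw": [1.5, 1.5, 1.5, 1.5, 3.8, 3.8, 3.8, 3.8],
  "delta_pos": [
    [-0.15, 0, 0],
    [-0.1, 0, 0.05],
    [0, 0, 0],
    [0, 0, 0],
    [0, 0, 0],
    [0, 0, 0],
    [0, 0, 0],
    [0, 0, 0]
  ],
  "angular": [
    [0, 0, 0],
    [0, 0, 0],
    [0, 0, 0],
    [0, 0, 0],
    [0, 0, 0],
    [0, 0, 0],
    [0, 0, 0],
    [0, 0, 0]
  ]
}}

```text
clock: 57.25
position: [0.5809, 0.0838, -0.0003]
ee_rot: [-0.03, 3.14, 0.0]
force: [-0.5, 0.0, -0.1]
width: 0.414
gripper_force: 0.0
```

Emit:
{"api": "carry_out", "payload": {
  "claw": [3.8, 3.8, 3.8, 3.8, 3.8, 3.8, 3.8, 3.8, 3.8],
  "delta_pos": [
    [0, 0, -2],
    [0, 0, -4],
    [0, 0, -4.5],
    [0, 0, -4.5],
    [0, 0, -4],
    [0, 2, -2],
    [0, 2, -2],
    [0, 2, 0],
    [0, 0, 0]
  ],
  "angular": [
    [0, 0, 0],
    [0, 0, 0],
    [0, 0, 0],
    [0, 0, 0],
    [0, 0, 0],
    [0, 0, 0],
    [0, 0, 0],
    [0, 0, 0],
    [0, 0, 0]
  ]
}}

```text
clock: 58.15
position: [0.5791, 0.1476, 0.2299]
ee_rot: [-0.037, 3.14, 0.003]
force: [-0.9, 0.3, -0.9]
width: 0.412
gripper_force: 0.0
```

```bash
python3 - <<'E'
from h import *
st()
im=arm.get_image("wrist");det(im,{"holder1":.03,"eyelet1":.03,"pointer":.016,"mark_tab":.008},True)
a=cv2.resize(im["frame"][70:250,:,::-1],(780,274))
s=arm.get_image("side");det(s,{"holder1":.03,"pointer":.016},False)
b=cv2.resize(s["frame"][95:205,190:350,::-1],(480,320))
cv2.imwrite("pics/fin.png",np.vstack([a,np.hstack([b,np.zeros((320,300,3),np.uint8)])]))
E
```

```text
58.15 [0.5791 0.1476 0.2299] yaw 1.594 tilt [-0.001  0.002] [-0.75  0.4   0.58  1.64 -0.23  1.18  1.48] w 0.412 gf 0.0 F [-0.9  0.3 -0.9]
holder1 0.91 [210.6 162. ] [0.5769 0.088  0.03  ]
holder1 0.58 [253.  162.7] [0.5768 0.144  0.03  ]
holder1 0.58 [334.9 164. ] [0.5751 0.2539 0.03  ]
eyelet1 0.91 [210.1 182.7] [0.605 0.087 0.03 ]
eyelet1 0.87 [245.  181.5] [0.6024 0.1339 0.03  ]
eyelet1 0.7 [289. 183.] [0.603  0.1927 0.03  ]
eyelet1 0.67 [333.4 185.4] [0.6048 0.2543 0.03  ]
pointer 0.78 [272.7 251.9] [0.7129 0.1761 0.016 ]
holder1 0.89 [251.3 151. ] [0.5752 0.1435 0.03  ]
holder1 0.83 [152.4 140.9] [0.3209 0.2531 0.03  ]
holder1 0.68 [192.8 331.2] [ 0.3225 -0.3409  0.03  ]
holder1 0.65 [238.4 126.1] [0.5673 0.255  0.03  ]
holder1 0.61 [258.1 162. ] [0.5813 0.0968 0.03  ]
pointer 0.74 [296.4 143.7] [0.7099 0.1556 0.016 ]
```

View pics/fin.png

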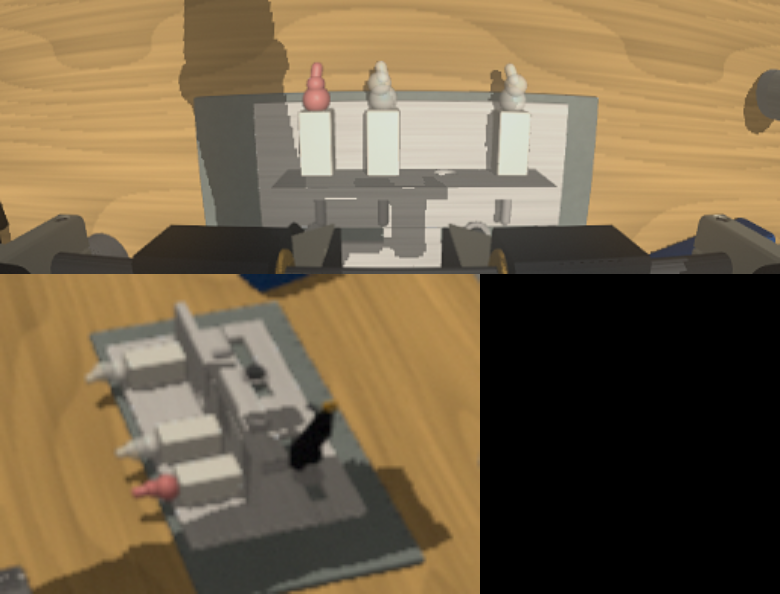

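The view shows all three holders with their grips flat on the flange and rods through eyelets 1, 2 and 4. The knob bar is turned, the eyelets haven't shifted, and only the red and purple look-alikes remain on the desk. I'm handing in.

```bash
python3 -c "
from cell import arm
print(arm.sign_off())"
```

```text
the job is handed in; nothing more can be done
None
```

The job is handed in: the bracket's pointer is on the brass mark, the clamp knob is tight at its stop, all three holders present are home in eyelets 1, 2 and 4, and the bystanders and look-alikes were left alone.

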